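Changing over a bench shaker

ROBOT

A 7-joint arm with a two-finger parallel gripper is mounted at the origin on the work surface. World frame = base frame: x ahead of the robot, y to its left, z up, the work surface at z = 0. Lengths are in m, angles in rad, forces in N, time in s.
With the tool pointing down it reaches from about 0.4 to 0.875 m from the base axis. Payload 19.3 kg.
Tool frame: the origin (TCP) lies between the finger pads; the fingertips stand 17 mm ahead of it and the grasp point (between the pads) lies 2 mm behind it (bot.tips_ahead is the z of the fingertips in the tool frame, in m); z points along the fingers, y is the direction in which the jaws open and shut (so a half turn about z gives the same grasp; the last joint's range is limited). The gripper opens to 85 mm and grips with 20 to 120 N. Pads are 22 mm wide; open, the fingers measure 114 mm over their backs; the gripper's body (76 mm by 85 mm) begins 54 mm behind the grasp point. The pads swing forward as they close: fully open they stand 13 mm farther back than shut.
Start: joints at [-1.339, 0.521, -0.036, 1.599, 0.021, 1.021, -0.113], TCP at [0.186, 0.597, 0.248] pointing down, gripper open.
Joint ranges: [-2.91, 2.91], [-0.3, 2.13], [-1.5, 1.42], [0.17, 2.43], [-1.26, 4.41], [0.16, 1.93], [-2.52, 2.52]. Speed limits (rad/s): [1.89, 1.89, 2.39, 2.39, 3.01, 3.01, 3.01].

INTERFACE

Orientations are given as [roll, pitch, yaw] about the fixed x, y, z axes, in that order (R = Rz(yaw) Ry(pitch) Rx(roll)).
In Python, from workcell import telemetry, cams, job, bot gives the robot as it stands.
- The arm moves only by the tool arm_command, never from a script. Its argument "deltas" is a list of rows, each a list of 7 numbers: the opening, from -1 (shut) to 1 (fully open), so that 0 is half open, then the shift along the tool's x, y, z normalised to -1 to 1, where 1 is 150 mm, then the turn, a rotation vector about the tool's x, y, z normalised to -1 to 1, where 1 is 45 degrees. In form: [[hand, tx, ty, tz, rx, ry, rz], ...]. A call has 1 to 8 rows; each row is the pose to reach, as a shift and turn from the pose commanded when the call began, along the tool's axes at that moment; what a row does not reach only later rows make up. A row lasts 1/8 s, in which the tool goes at most 62.5 mm and 10.7 degrees, less where a joint would pass 70% of its speed; a pose out of reach is approached as far as the arm can. A call with a number of a shift or a turn outside -1 to 1 is refused whole. A call with a gripper value outside its range is refused whole. The fingers move at their own pace and stop on an object; "newtons" is the grip in N (left out, the last holds). Time passes only in rows, so rows that repeat a pose let the fingers close. It gives the time, the measured TCP pose, the force and the opening at its end, in the units of the state.
- telemetry.observe(): the state, without advancing time (a new reading comes with each control period).
- cams.grab_frame(name): name is "side" or "top"; returns the picture (480x640x3 uint8, blue, green, red); there is no depth.
- cams.get_calibration(name): a dict with "fx", "fy", "cx", "cy" (pixels), "k1" (the pictures are not rectified: a ray, as slopes to the right and down, at radius r is drawn at 1 + k1 r^2 times it, then the intrinsics apply), "R" (3x3) and "t" (3): a world point X has camera coordinates R X + t. Camera axes: x right, y down, z forward; pixel columns grow to the right and rows downward; lengths in m; the calibration is good to about 2 mm. A picture is of the moment at which its call begins. get_calibration takes no time and is no camera call.
- job.job_done(): hands the job in, once; it reports no verdict.
The state is a dict: "clock": time; "qpos": joint angles; "qd": joint speeds; "joint_efforts": joint torques, N m; "position": TCP position; "tool_rot": TCP orientation; "force": force on the tool from outside, world axes, zero at the start; "moment": the same for the moment, N m; "grip_width": finger opening in m.
Only numpy, scipy, OpenCV 4.12 (cv2) and the standard library are available. Lean on these libraries where they do the work, as an engineer would, in place of code of your own. Each camera call takes 0.05 s, during which the arm holds its last target.

TASK

The run on the bench shaker is finished: slide its clamp jaw fully back, lift the drilled aluminium tube block out and put it in whichever of the two black parking trays is empty, lying flat in it the right way up. Then stand every square sample bottle on the shaker plate between the jaws, slide the jaw up snugly so that all the bottles are clamped, and press the start button fully down once the jaw is closed. Leave the other tube block, the round jar, the beaker and the grey tip box where they are.

Things in the scene. Friction and masses are not known exactly. Their poses are not given: they have to be found in the camera images.
- shaker: fixed white bench shaker 300 (x) x 280 (y) x 55 mm high; its flat top is the plate (z = 55 mm). Origin: centre of the underside; +x away from the robot, +y to its left. Fixed dark jaw: bar along y, 28 mm high above the plate, clamping face at local x = +115 mm. Low side rails on the plate, 20 mm high, inner faces at y = +-132 mm. Load stands between fixed and sliding jaw
- jaw (a joint): gap between the jaw faces, m: 0.13 fully back (towards the robot), 0.058 to 0.061 at the start, about 0.052 snug on bottles. Sliding jaw: dark bar 250 mm (y) x 25 x 28 mm high above the plate, face at shaker x = 115 mm - gap. Slides along the shaker's x with about 5 N, stays where left; pushes bottles it meets along the plate to the fixed jaw, squaring them up
- jaw_grip (a point): middle of the top of the jaw's handle, an upright black tab 18 mm thick (shaker x), 40 mm wide (y), on the plate's centre line. This point is 75 mm above the plate and 68 mm behind the jaw face (towards the robot). The tab is free from 15 to 75 mm above the plate; pinch it from above across its 18 mm
- start (a joint): push button on the shaker's near right corner (seen from the robot): travel in m, 0 up, 0.006 fully down (about 5 N, springs back). It counts as pressed beyond 0.004
- start_top (a point): centre of the top face of the grey round start button (28 mm across, in a black housing); press straight down here with shut fingers
- block: finished tube block held in the clamp: plain aluminium, 56 (x) x 90 (y) x 60 mm high, eight dark wells in its top face, about 0.5 kg. Origin: centre of the underside, z up, sides along x and y. Pinch it across its 56 mm from above; it stands 32 mm above the jaws
- tray_a: black shallow parking tray, fixed: outside 86 (x) x 120 (y) x 16 mm high, walls and floor 5 mm (inside 76 x 110 mm). Origin: centre of the underside. It takes one tube block, long side along the tray's long side (y)
- tray_b: second parking tray, same as tray_a; which of the two is nearer to the robot varies
- parked_a: tube block just like block, already parked in tray_a; only one of parked_a and parked_b is there, the other is absent (None). Origin as for block. Leave it alone
- parked_b: tube block just like block, already parked in tray_b; only one of parked_a and parked_b is there, the other is absent (None). Origin as for block. Leave it alone
- bottle1: square clear plastic bottle with round blue cap, upright, about 0.2 kg. Body 52 x 52 x 64 mm high, its lowest 20 mm a heavy grey foot; cap 36 mm across, from 69 to 100 mm above the underside: pinch the cap from above. Origin: centre of the underside, z up, x and y square to the sides. All four or only three bottles are present; a missing one is None from the start
- bottle2: square clear plastic bottle with round blue cap, upright, about 0.2 kg. Body 52 x 52 x 64 mm high, its lowest 20 mm a heavy grey foot; cap 36 mm across, from 69 to 100 mm above the underside: pinch the cap from above. Origin: centre of the underside, z up, x and y square to the sides. All four or only three bottles are present; a missing one is None from the start
- bottle3: square clear plastic bottle with round blue cap, upright, about 0.2 kg. Body 52 x 52 x 64 mm high, its lowest 20 mm a heavy grey foot; cap 36 mm across, from 69 to 100 mm above the underside: pinch the cap from above. Origin: centre of the underside, z up, x and y square to the sides. All four or only three bottles are present; a missing one is None from the start
- bottle4: square clear plastic bottle with round blue cap, upright, about 0.2 kg. Body 52 x 52 x 64 mm high, its lowest 20 mm a heavy grey foot; cap 36 mm across, from 69 to 100 mm above the underside: pinch the cap from above. Origin: centre of the underside, z up, x and y square to the sides. All four or only three bottles are present; a missing one is None from the start
- jar: bystander: round jar 60 mm across, 85 mm high, upright. Origin: centre of the underside. Leave it alone
- beaker: bystander: glass beaker 70 mm across, 90 mm high, empty. Origin: centre of the underside. Leave it alone
- tip_box: bystander: closed grey box 60 x 100 x 55 mm. Origin: centre of the underside. Leave it alone

How it is judged:
By the outcome, as a careful person would: the job done as asked, in the order asked, and still so for the second after the job is handed in, with the robot touching nothing.
Of bottle1, bottle2, bottle3, bottle4 only 3 to 4 are there at a start; the rules pass over those that are not, and their reading is None.
Of parked_a, parked_b only 1 to 1 are there at a start; the rules pass over those that are not, and their reading is None.
At some moment in a run one of bottle1, bottle2, bottle3, bottle4 may be knocked a few centimetres aside while the robot is not near it.
It also fails if it takes over 210 s, if anything falls off the work surface, if the arm or the gripper's body presses on something with over 40 N, if the wrist force passes 120 N, or if a joint passes its speed limit or range.

## Working session

There is one attempt and no reset: what is moved stays moved. The work goes in short steps, Python scripts to look and compute and a tool call to move; the robot and the scene stay as the last step left them, time stands still between calls to the robot, and variables do not carry over. Pictures are saved under pics/ and viewed, and the job is handed in when it is done.

Besides the shell and the picture viewer there is one more tool, called after ">>>" as name(argument=value, ...), one argument or row to a line, values as JSON. arm_command: Moves the arm, as the interface text tells. Its arguments: {"type":"object","properties":{"deltas":{"type":"array","items":{"type":"array","items":{"type":"number"}}},"newtons":{"type":"number"}},"required":["deltas"]}

```bash
mkdir -p pics; ls; python3 - <<'E'
from workcell import telemetry, cams, job, bot
import cv2
print(telemetry.observe()); print(bot.tips_ahead)
for n in("side","top"):
    c=cams.get_calibration(n); print(n,c)
    cv2.imwrite(f"pics/{n}0.png",cams.grab_frame(n))
E
```

```text
pics
{'clock': 0.0, 'qpos': array([-1.33918249,  0.52204131, -0.03635768,  1.60001212,  0.02116276,
        1.02109693, -0.11282348]), 'qd': array([-0.00164016,  0.00033705,  0.00164087, -0.00049082,  0.00039417,
       -0.00213049,  0.00076511]), 'joint_efforts': array([ 8.05147283e-04, -9.27120423e+01,  1.98027670e+00, -3.69937062e+01,
        1.78004644e-02,  8.21650727e-03, -4.35110132e-05]), 'position': array([0.18569438, 0.59643507, 0.24770689]), 'tool_rot': array([-3.14041833e+00,  3.74324237e-05,  2.83975224e+00]), 'force': array([ 1.14520913,  0.22925595, -0.18995841]), 'moment': array([-0.01151552, -0.03550055,  0.00732322]), 'grip_width': 0.0855940044639109}
0.017
side {'fx': 595.2284962628086, 'fy': 595.2284962628086, 'cx': 322.40909283843615, 'cy': 235.48029294533137, 'k1': -0.08311128191996336, 'R': array([[ 0.96315951, -0.26892427, -0.00187134],
       [-0.20075289, -0.7143369 , -0.67038875],
       [ 0.17894703,  0.64606698, -0.7420077 ]]), 't': array([-0.56563323,  0.20925668,  1.61585994])}
top {'fx': 460.4427208748089, 'fy': 460.4427208748089, 'cx': 317.91482932638263, 'cy': 231.15814488242498, 'k1': -0.014099182915721856, 'R': array([[-0.01045345, -0.99967728,  0.02315304],
       [-0.99060764,  0.00719615, -0.13654568],
       [ 0.136335  , -0.02436296, -0.99036317]]), 't': array([0.04279792, 0.62895402, 1.22306091])}
```

View pics/top0.png

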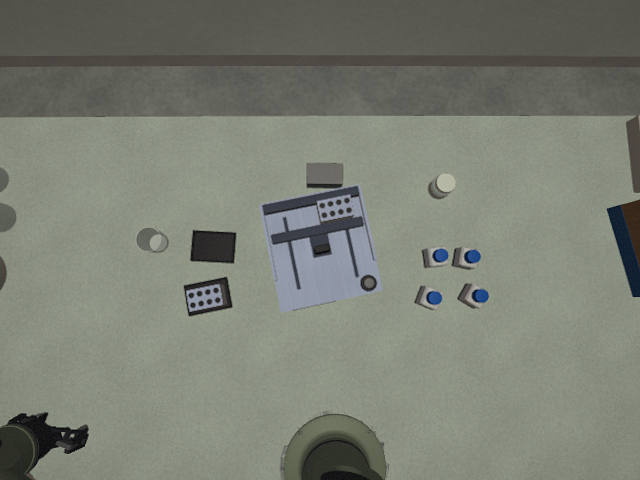

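View pics/side0.png

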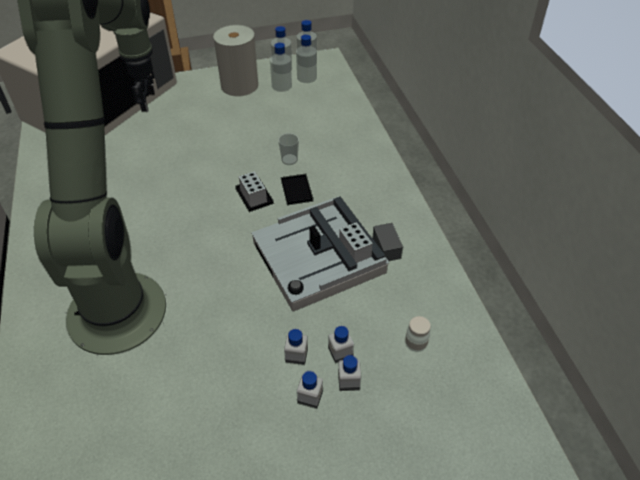

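```bash
cat > h.py <<'E'
import numpy as np, cv2
from workcell import telemetry, cams, job, bot
C={n:cams.get_calibration(n) for n in("side","top")}
def ray(n,uv):
    c=C[n];K=np.array([[c['fx'],0,c['cx']],[0,c['fy'],c['cy']],[0,0,1]])
    p=cv2.undistortPoints(np.array(uv,float).reshape(-1,1,2),K,np.array([c['k1'],0,0,0.])).reshape(-1,2)
    R=np.array(c['R']);t=np.array(c['t'])
    return -R.T@t,(R.T@np.c_[p,np.ones(len(p))].T).T
def onz(n,uv,z):
    o,d=ray(n,uv); return o+d*((z-o[2])/d[:,2])[:,None]
def tri(a,b):
    o1,d1=ray('top',[a]);o2,d2=ray('side',[b]);d1=d1[0];d2=d2[0]
    s=np.linalg.lstsq(np.c_[d1,-d2],o2-o1,rcond=None)[0]
    p,q=o1+s[0]*d1,o2+s[1]*d2
    return (p+q)/2,np.linalg.norm(p-q)
def proj(n,X):
    c=C[n];K=np.array([[c['fx'],0,c['cx']],[0,c['fy'],c['cy']],[0,0,1]])
    return cv2.projectPoints(np.array(X,float).reshape(-1,1,3),cv2.Rodrigues(np.array(c['R']))[0],np.array(c['t']),K,np.array([c['k1'],0,0,0.]))[0].reshape(-1,2)
def crop(img,x0,y0,x1,y1,s,name):
    cv2.imwrite(name,cv2.resize(img[y0:y1,x0:x1],None,fx=s,fy=s,interpolation=cv2.INTER_CUBIC))
E
python3 - <<'E'
from h import *
t=cv2.imread('pics/top0.png');s=cv2.imread('pics/side0.png')
crop(t,250,160,390,320,3.7,'pics/c1.png')
crop(t,170,220,250,320,5,'pics/c2.png')
crop(t,410,230,500,320,6,'pics/c3.png')
crop(s,230,165,400,310,4,'pics/c4.png')
def blobs(n,img):
    h=cv2.cvtColor(img,cv2.COLOR_BGR2HSV)
    m=cv2.inRange(h,(105,130,60),(125,255,255))
    k,_,st,ce=cv2.connectedComponentsWithStats(m)
    return [(ce[i],st[i]) for i in range(1,k) if 40<st[i][4]<600]
for n,i in(('top',t),('side',s)):
    for c,st in blobs(n,i): print(n,c.round(1),st,onz(n,[c],.100 if n=='top' else .09)[0].round(4))
E
```

```text
top [440.8 254.9] [435 249  13  13 136] [ 0.5562 -0.2833  0.1   ]
top [473.2 255.9] [467 250  14  13 138] [ 0.5529 -0.3689  0.1   ]
top [481.2 295.5] [475 290  14  12 138] [ 0.4495 -0.3842  0.1   ]
top [434.4 297.5] [428 292  14  12 137] [ 0.4457 -0.2613  0.1   ]
side [306.1  22.7] [302  20   9   6  45] [0.8592 1.2312 0.09  ]
side [280.   28.9] [276  26   9   6  45] [0.7412 1.2102 0.09  ]
side [305.7  37.4] [301  35  10   6  46] [0.8266 1.1119 0.09  ]
side [279.1  45.5] [275  43   9   6  48] [0.7081 1.0796 0.09  ]
side [341.1 332.1] [335 326  13  13 135] [ 0.5566 -0.2821  0.09  ]
side [295.  335.2] [289 329  13  13 136] [ 0.4447 -0.2599  0.09  ]
side [349.8 361.7] [343 355  14  14 156] [ 0.5525 -0.3672  0.09  ]
side [309.1 378.1] [302 372  15  13 151] [ 0.4481 -0.3832  0.09  ]
```

View pics/c1.png

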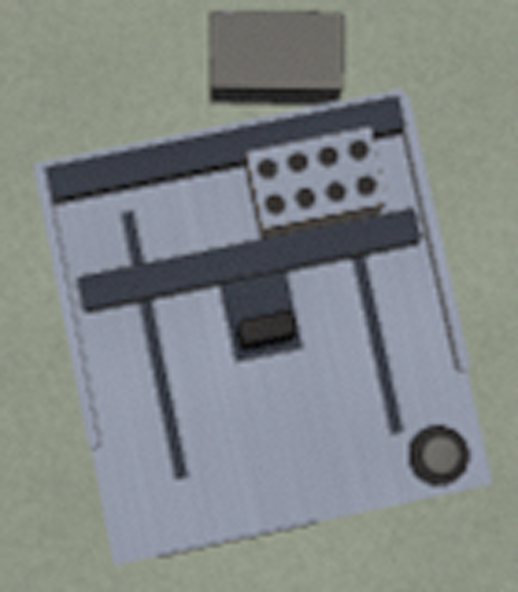

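View pics/c2.png

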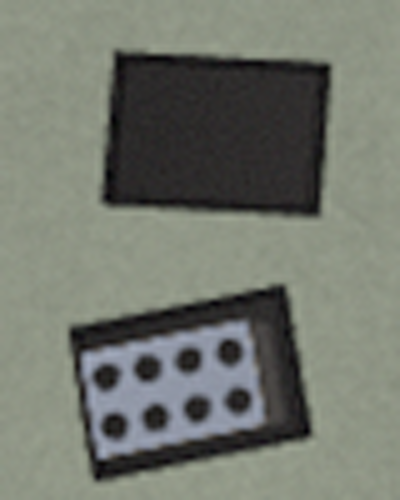

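View pics/c3.png

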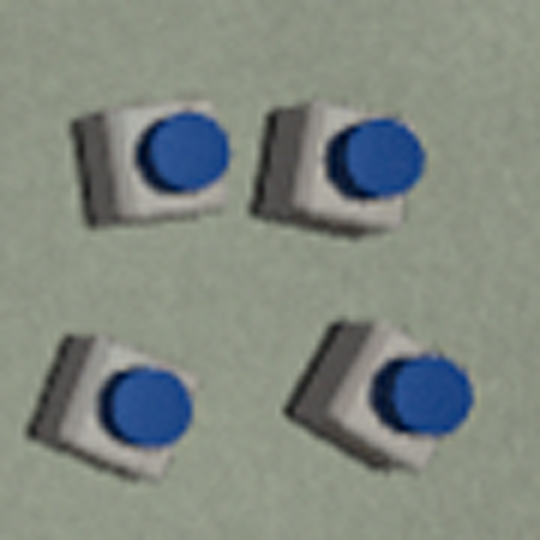

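View pics/c4.png

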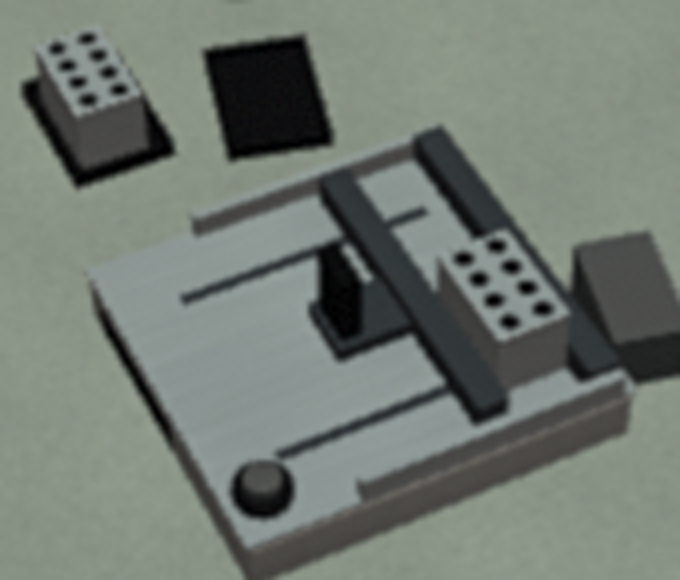

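```bash
python3 - <<'E'
from h import *
def f(p,o,s): return [((x+.5)/s-.5+o[0],(y+.5)/s-.5+o[1]) for x,y in p]
def rect(name,p,z,n='top'):
    P=onz(n,p,z);print(name,P.round(4).tolist());
    print('  ctr',P.mean(0).round(4),'sides',[round(float(np.linalg.norm(P[i]-P[(i+1)%4])),4) for i in range(4)],'ang',[round(float(np.degrees(np.arctan2(*(P[(i+1)%4]-P[i])[[1,0]]))),1) for i in range(4)])
print('cam',ray('top',[[0,0]])[0],ray('side',[[0,0]])[0])
o1=(250,160)
rect('plate',f([(37,163),(403,93),(493,485),(115,565)],o1,3.7),.055)
rect('block',f([(246,153),(372,128),(383,208),(262,233)],o1,3.7),.115)
rect('btn+handle',f([(438,454),(266,329)],o1,3.7),.07)
rect('handle',f([(266,326)],o1,3.7),.13)
rect('trayEmpty',f([(117,51),(329,65),(320,214),(105,203)],(170,220),5),.016)
rect('trayFull',f([(70,326),(283,286),(311,435),(96,479)],(170,220),5),.016)
rect('parked',f([(80,350),(247,319),(266,424),(100,459)],(170,220),5),.065)
# side
os=(230,165)
rect('s_tray',f([(205,50),(305,37),(331,143),(229,158)],os,4),.016,'side')
rect('s_block',f([(437,250),(505,228),(570,320),(500,350)],os,4),.115,'side')
rect('s_plate',f([(90,273),(440,128),(632,383),(250,550)],os,4),.055,'side')
rect('btn',f([(264,478)],os,4),.07,'side')
# plate via mask
t=cv2.imread('pics/top0.png')
E
```

```text
cam [0.45674803 0.06805545 1.29616454] [ 0.29765057 -1.04658647  1.33820535]
plate [[0.7047, 0.1963, 0.055], [0.7563, -0.0763, 0.055], [0.465, -0.1352, 0.055], [0.4109, 0.1385, 0.055]]
  ctr [0.5842 0.0308 0.055 ] sides [0.2774, 0.2973, 0.279, 0.2994] ang [-79.3, -168.6, 101.2, 11.1]
block [[0.699, 0.0429, 0.115], [0.7165, -0.0467, 0.115], [0.659, -0.0533, 0.115], [0.6417, 0.0322, 0.115]]
  ctr [ 0.6791 -0.0062  0.115 ] sides [0.0913, 0.058, 0.0872, 0.0583] ang [-78.9, -173.5, 101.4, 10.5]
btn+handle [[0.4874, -0.0938, 0.07], [0.5785, 0.0287, 0.07]]Traceback (most recent call last):
  File "<stdin>", line 10, in <module>
  File "<stdin>", line 5, in rect
IndexError: index 2 is out of bounds for axis 0 with size 2
```

```bash
cat >> h.py <<'E'
def f(p,o,s): return [((x+.5)/s-.5+o[0],(y+.5)/s-.5+o[1]) for x,y in p]
def rect(name,p,z,n='top'):
    P=onz(n,p,z)
    print(name,'ctr',P.mean(0).round(4))
    if len(P)==4: print('  sides',[round(float(np.linalg.norm(P[i]-P[(i+1)%4])),4) for i in range(4)],'ang',[round(float(np.degrees(np.arctan2(*(P[(i+1)%4]-P[i])[[1,0]]))),1) for i in range(4)])
E
python3 - <<'E'
from h import *
o1=(250,160)
rect('btn',f([(438,454)],o1,3.7),.07)
rect('handle',f([(266,326)],o1,3.7),.13)
rect('fixedjaw top inner edge',f([(55,202)],o1,3.7),.083)
rect('slidjaw',f([(79,279),(415,208),(420,240),(86,311)],o1,3.7),.083)
rect('trayEmpty',f([(117,51),(329,65),(320,214),(105,203)],(170,220),5),.016)
rect('trayFull',f([(70,326),(283,286),(311,435),(96,479)],(170,220),5),.016)
rect('parked',f([(80,350),(247,319),(266,424),(100,459)],(170,220),5),.065)
os=(230,165)
rect('s_tray',f([(205,50),(305,37),(331,143),(229,158)],os,4),.016,'side')
rect('s_block',f([(437,250),(505,228),(570,320),(500,350)],os,4),.115,'side')
rect('s_plate',f([(90,273),(440,128),(632,383),(250,550)],os,4),.055,'side')
rect('btn',f([(264,478)],os,4),.07,'side')
# bottle top face orientation, top view
t=cv2.imread('pics/top0.png')
for nm,q in dict(b1=[(110,112),(210,100),(225,208),(120,217)],b2=[(310,102),(405,115),(403,222),(297,222)],b3=[(95,335),(197,375),(165,475),(60,425)],b4=[(380,320),(470,375),(420,470),(325,415)]).items():
    rect(nm,f(q,(410,230),6),.064)
E
```

```text
btn ctr [ 0.4874 -0.0938  0.07  ]
handle ctr [0.5746 0.0306 0.13  ]
fixedjaw top inner edge ctr [0.6704 0.1802 0.083 ]
slidjaw ctr [0.6276 0.0394 0.083 ]
  sides [0.2477, 0.0237, 0.2457, 0.0237] ang [-78.3, -172.5, 101.7, 12.4]
trayEmpty ctr [0.5929 0.3285 0.016 ]
  sides [0.1186, 0.0834, 0.119, 0.0851] ang [-94.2, 177.4, 86.6, -3.0]
trayFull ctr [0.4562 0.3409 0.016 ]
  sides [0.1182, 0.083, 0.1187, 0.0846] ang [-79.8, -168.5, 100.9, 11.2]
parked ctr [0.4528 0.3392 0.065 ]
  sides [0.0889, 0.0561, 0.0882, 0.0581] ang [-80.0, -168.7, 101.3, 11.9]
s_tray ctr [0.5908 0.3237 0.016 ]
  sides [0.0834, 0.127, 0.0817, 0.1283] ang [-4.8, -95.2, 176.1, 85.6]
s_block ctr [ 0.6795 -0.0085  0.115 ]
  sides [0.0529, 0.0959, 0.0557, 0.1009] ang [8.0, -80.2, -166.8, 98.3]
s_plate ctr [0.5845 0.0357 0.055 ]
  sides [0.2994, 0.2869, 0.299, 0.2776] ang [14.7, -78.8, -167.1, 101.2]
btn ctr [ 0.4873 -0.0919  0.07  ]
b1 ctr [ 0.556  -0.2841  0.064 ]
  sides [0.046, 0.049, 0.0479, 0.0474] ang [-83.7, -174.8, 94.3, 3.0]
b2 ctr [ 0.5526 -0.3692  0.064 ]
  sides [0.0436, 0.0485, 0.0482, 0.0548] ang [-98.3, 175.6, 89.4, -9.2]
b3 ctr [ 0.4478 -0.2626  0.064 ]
  sides [0.0486, 0.0467, 0.0512, 0.0431] ang [-112.0, 159.5, 64.0, -23.6]
b4 ctr [ 0.4497 -0.3839  0.064 ]
  sides [0.0465, 0.0486, 0.0482, 0.0498] ang [-122.3, 149.0, 59.2, -33.0]
```

```bash
cat >> h.py <<'E'
from scipy.spatial.transform import Rotation as Ro
SC=np.array([.584,.032]);SY=11.2
def sh(x,y):
    a=np.radians(SY);return SC+np.array([x*np.cos(a)-y*np.sin(a),x*np.sin(a)+y*np.cos(a)])
def plan(*wps):
    """wps: (x,y,z,yawdeg); prints rows [tx,ty,tz,rx,ry,rz] per call"""
    s=telemetry.observe();p=np.array(s['position']);R=Ro.from_euler('xyz',s['tool_rot'])
    print('t',round(s['clock'],2),'at',p.round(4),np.degrees(s['tool_rot']).round(1),'F',s['force'].round(1),'w',round(s['grip_width'],4))
    for w in wps:
        T=np.array(w[:3]);RT=Ro.from_euler('xyz',[np.pi,0,np.radians(w[3])])
        n=1
        while 1:
            d=(RT*R.inv()).as_rotvec();q=p.copy();Q=R;out=[];ok=True
            for i in range(n):
                tx=Q.inv().apply((T-p)/n)/.15;r=(Q.inv()).apply(d/n)/(np.pi/4)
                ok&=abs(tx).max()<=1 and abs(r).max()<=1
                rows=max(np.linalg.norm(tx)*.15/.0625,np.linalg.norm(r)*45/10.7)
                out.append((np.r_[tx,r].round(3).tolist(),round(float(rows),1)))
                Q=Ro.from_rotvec(d/n)*Q
            if ok:break
            n+=1
        for o in out:print(o)
        p=T;R=RT
E
python3 - <<'E'
from h import *
h=sh(-.012,0);print(h)
plan((h[0],h[1],.2,101.2),(h[0],h[1],.11,101.2))
E
```

```text
[0.57222854 0.02966919]
t 0.1 at [0.1857 0.5965 0.2478] [-179.9    0.   162.7] F [-0.   0.5  0.4] w 0.0854
([-0.717, -0.568, 0.064, -0.0, 0.0, 0.273], 2.2)
([-0.821, -0.403, 0.064, -0.0, 0.0, 0.273], 2.2)
([-0.888, -0.218, 0.064, -0.0, 0.0, 0.273], 2.2)
([-0.914, -0.024, 0.064, -0.0, 0.0, 0.273], 2.2)
([-0.899, 0.171, 0.064, -0.0, 0.0, 0.273], 2.2)
([0.0, -0.0, 0.6, 0.0, 0.0, 0.0], 1.4)
```

>>> arm_command(
  deltas=[
    [0,-0.717,-0.568,0.064,0,0,0.273],
    [0,-0.717,-0.568,0.064,0,0,0.273],
    [0,-0.717,-0.568,0.064,0,0,0.273],
  ],
  newtons=60,
)

```text
clock: 0.48
position: [0.2657, 0.48, 0.2386]
tool_rot: [-3.14, 0.001, 2.621]
force: [-0.1, 0.8, 0.3]
grip_width: 0.043
```

>>> arm_command(
  deltas=[
    [0,-0.821,-0.403,0.064,0,0,0.273],
    [0,-0.821,-0.403,0.064,0,0,0.273],
    [0,-0.821,-0.403,0.064,0,0,0.273],
  ],
)

```text
clock: 0.85
position: [0.3422, 0.3671, 0.229]
tool_rot: [-3.141, 0.001, 2.407]
force: [-0.9, 1.0, 0.3]
grip_width: 0.0424
```

>>> arm_command(
  deltas=[
    [0,-0.888,-0.218,0.064,0,0,0.273],
    [0,-0.888,-0.218,0.064,0,0,0.273],
    [0,-0.888,-0.218,0.064,0,0,0.273],
  ],
)

```text
clock: 1.23
position: [0.4193, 0.2543, 0.2193]
tool_rot: [-3.141, 0.001, 2.193]
force: [-0.8, 0.4, 0.6]
grip_width: 0.0427
```

>>> arm_command(
  deltas=[
    [0,-0.914,-0.024,0.064,0,0,0.273],
    [0,-0.914,-0.024,0.064,0,0,0.273],
    [0,-0.914,-0.024,0.064,0,0,0.273],
  ],
)

```text
clock: 1.6
position: [0.4966, 0.1413, 0.2096]
tool_rot: [-3.141, 0.001, 1.979]
force: [-0.4, 1.4, -0.1]
grip_width: 0.0428
```

>>> arm_command(
  deltas=[
    [0,-0.899,0.171,0.064,0,0,0.273],
    [0,-0.899,0.171,0.064,0,0,0.273],
    [0,-0.899,0.171,0.064,0,0,0.273],
    [0,-0.899,0.171,0.064,0,0,0.273],
  ],
)

```text
clock: 2.1
position: [0.5726, 0.0312, 0.1999]
tool_rot: [-3.141, -0.001, 1.769]
force: [-0.2, 0.5, 1.0]
grip_width: 0.0428
```

>>> arm_command(
  deltas=[
    [0,0,0,0.3,0,0,0],
    [0,0,0,0.6,0,0,0],
    [0,0,0,0.6,0,0,0],
    [-1,0,0,0.6,0,0,0],
    [-1,0,0,0.6,0,0,0],
    [-1,0,0,0.6,0,0,0],
    [-1,0,0,0.6,0,0,0],
  ],
)

```text
clock: 2.98
position: [0.5734, 0.0312, 0.1123]
tool_rot: [3.139, -0.001, 1.768]
force: [-2.6, 3.2, 9.1]
grip_width: 0.0172
```

```bash
python3 - <<'E'
from h import *
p=np.array(telemetry.observe()['position'][:2])
a=np.radians(SY);q=p-.071*np.array([np.cos(a),np.sin(a)])
plan((*q,.11,101.2))
crop(cams.grab_frame('side'),230,130,420,310,4,'pics/s1.png')
E
```

```text
t 2.98 at [0.5734 0.0312 0.1123] [179.8  -0.  101.3] F [-2.6  3.2  9.1] w 0.0172
([0.001, -0.473, 0.014, 0.003, -0.001, 0.003], 1.1)
```

View pics/s1.png

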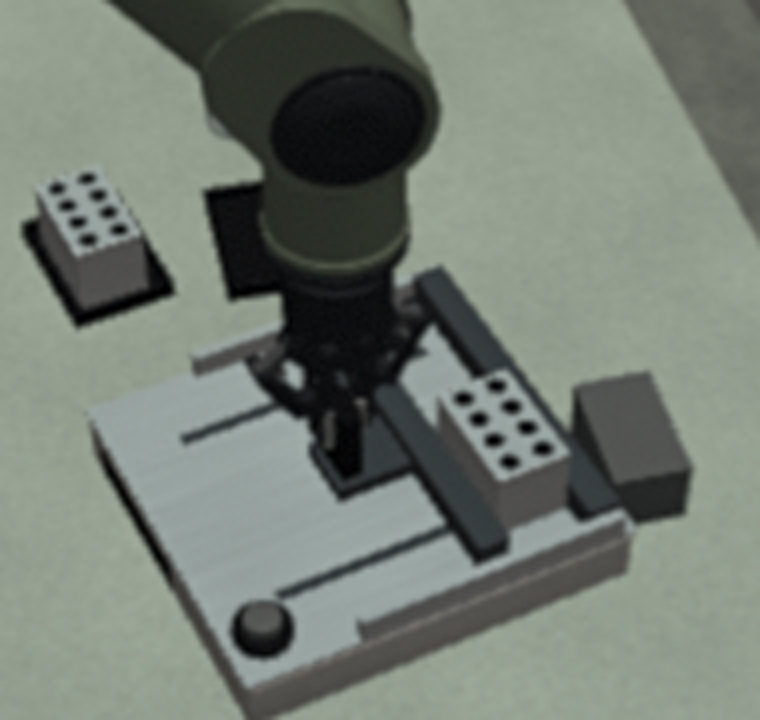

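The gripper holds the handle. Pulling back.

>>> arm_command(
  deltas=[
    [-1,0,-0.08,0,0,0,0],
    [-1,0,-0.16,0,0,0,0],
    [-1,0,-0.24,0,0,0,0],
    [-1,0,-0.32,0,0,0,0],
    [-1,0,-0.4,0,0,0,0],
    [-1,0,-0.47,0,0,0,0],
    [-1,0,-0.47,0,0,0,0],
  ],
)

```text
clock: 3.9
position: [0.5038, 0.0173, 0.1123]
tool_rot: [3.139, -0.001, 1.768]
force: [-6.3, 4.1, 16.5]
grip_width: 0.0174
```

>>> arm_command(
  deltas=[
    [-1,0,-0.02,0,0,0,0],
    [-1,0,-0.02,0,0,0,0],
  ],
)

```text
clock: 4.15
position: [0.5029, 0.0171, 0.1123]
tool_rot: [3.136, -0.0, 1.769]
force: [7.8, 5.6, 3.8]
grip_width: 0.0171
```

>>> arm_command(
  deltas=[
    [0,0,0.02,0,0,0,0],
    [0,0,0.02,0,0,0,0],
    [0,0,0.02,0,0,0,0],
    [0.9,0,0.02,-0.3,0,0,0],
    [0.9,0,0.02,-0.6,0,0,0],
    [0.9,0,0.02,-0.6,0,0,0],
  ],
)

```text
clock: 4.9
position: [0.5047, 0.0165, 0.2031]
tool_rot: [3.137, -0.0, 1.767]
force: [-0.7, 0.2, -0.7]
grip_width: 0.0808
```

```bash
python3 - <<'E'
from h import *
t=cams.grab_frame('top');s=cams.grab_frame('side')
crop(t,250,160,390,320,3.7,'pics/t2.png');crop(s,230,130,420,310,4,'pics/s2.png')
E
```

```text
(no output)
```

View pics/t2.png

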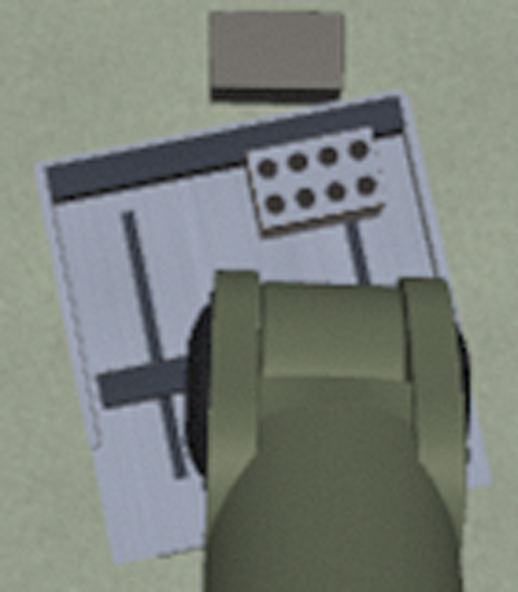

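View pics/s2.png

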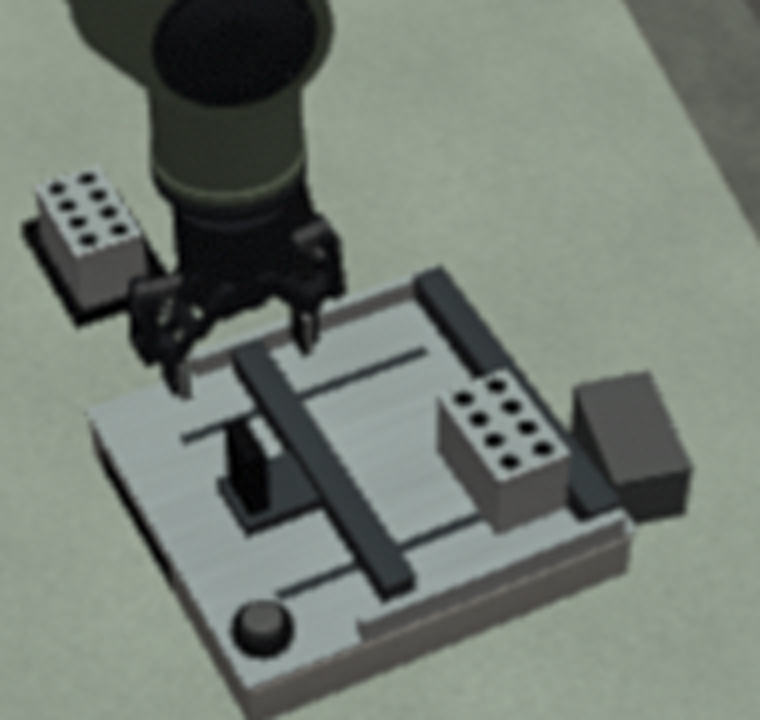

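```bash
python3 - <<'E'
from h import *
plan((.679,-.0065,.2,101.2),(.679,-.0065,.104,101.2))
E
```

```text
t 5.0 at [0.5033 0.0165 0.2004] [180.   -0.  101.3] F [0.5 0.1 0.2] w 0.0812
([-0.19, 0.559, 0.002, 0.0, -0.0, 0.001], 1.4)
([-0.19, 0.559, 0.001, 0.0, -0.0, 0.001], 1.4)
([0.0, -0.0, 0.64, 0.0, 0.0, 0.0], 1.5)
```

>>> arm_command(
  deltas=[
    [1,-0.19,0.56,0,0,0,0],
    [1,-0.38,1,0,0,0,0],
    [1,-0.38,1,0,0,0,0],
    [1,-0.38,1,0,0,0,0],
  ],
)

```text
clock: 5.5
position: [0.6625, -0.011, 0.1978]
tool_rot: [-3.139, 0.0, 1.767]
force: [-1.0, -1.0, -0.5]
grip_width: 0.0854
```

```bash
python3 - <<'E'
from h import *
plan((.679,-.0065,.2,101.2),(.679,-.0065,.104,101.2))
E
```

```text
t 5.5 at [ 0.6625 -0.011   0.1978] [-179.9    0.   101.2] F [-1.  -1.  -0.5] w 0.0854
([0.008, 0.114, -0.015, -0.003, 0.001, 0.001], 0.3)
([0.0, -0.0, 0.64, 0.0, 0.0, 0.0], 1.5)
```

>>> arm_command(
  deltas=[
    [1,0.008,0.114,0,0,0,0],
    [1,0.008,0.114,0,0,0,0],
    [1,0.008,0.114,0.2,0,0,0],
    [1,0.008,0.114,0.4,0,0,0],
    [1,0.008,0.114,0.62,0,0,0],
    [1,0.008,0.114,0.62,0,0,0],
  ],
)

```text
clock: 6.25
position: [0.6759, -0.0056, 0.1051]
tool_rot: [-3.137, -0.001, 1.768]
force: [0.3, -0.1, 0.6]
grip_width: 0.0855
```

>>> arm_command(
  deltas=[
    [-1,0,0,0,0,0,0],
    [-1,0,0,0,0,0,0],
    [-1,0,0,0,0,0,0],
    [-1,0,0,0,0,0,0],
  ],
  newtons=80,
)

```text
clock: 6.75
position: [0.6791, -0.0056, 0.1095]
tool_rot: [3.139, 0.0, 1.768]
force: [-1.2, 0.7, 8.8]
grip_width: 0.0541
```

>>> arm_command(
  deltas=[
    [-1,0,0,-0.1,0,0,0],
    [-1,0,0,-0.25,0,0,0],
    [-1,0,0,-0.4,0,0,0],
    [-1,0,0,-0.6,0,0,0],
    [-1,0,0,-0.6,0,0,0],
  ],
)

```text
clock: 7.38
position: [0.6792, -0.0058, 0.2003]
tool_rot: [3.137, 0.001, 1.768]
force: [0.5, 1.0, -5.7]
grip_width: 0.0545
```

```bash
python3 - <<'E'
from h import *
plan((.592,.3275,.195,86.6),(.592,.3275,.11,86.6))
t=cams.grab_frame('top');s=cams.grab_frame('side')
crop(t,250,160,390,320,3.7,'pics/t3.png');crop(s,230,130,420,310,4,'pics/s3.png')
E
```

```text
t 7.38 at [ 0.6792 -0.0058  0.2003] [179.8   0.  101.3] F [ 0.5  1.  -5.7] w 0.0545
([0.764, -0.045, 0.011, 0.002, 0.0, 0.109], 1.8)
([0.758, -0.11, 0.011, 0.002, 0.0, 0.109], 1.8)
([0.745, -0.175, 0.012, 0.002, 0.0, 0.109], 1.8)
([0.0, -0.0, 0.567, 0.0, 0.0, 0.0], 1.4)
```

View pics/s3.png

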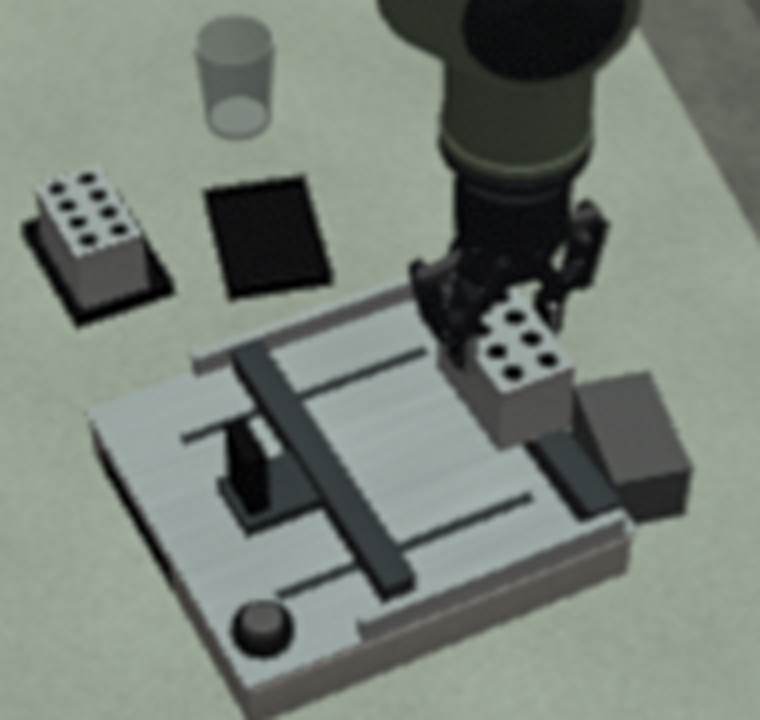

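>>> arm_command(
  deltas=[
    [-1,0.4,-0.02,0,0,0,0.05],
    [-1,0.764,-0.045,0.011,0,0,0.109],
    [-1,0.764,-0.045,0.011,0,0,0.109],
    [-1,0.764,-0.045,0.011,0,0,0.109],
  ],
)

```text
clock: 7.98
position: [0.6488, 0.1051, 0.1948]
tool_rot: [-3.14, 0.001, 1.683]
force: [0.1, -0.7, -4.7]
grip_width: 0.0543
```

>>> arm_command(
  deltas=[
    [-1,0.4,-0.06,0,0,0,0.05],
    [-1,0.758,-0.11,0.011,0,0,0.109],
    [-1,0.758,-0.11,0.011,0,0,0.109],
  ],
)

```text
clock: 8.35
position: [0.6188, 0.2206, 0.193]
tool_rot: [-3.14, -0.001, 1.601]
force: [-0.6, -0.6, -5.5]
grip_width: 0.0541
```

>>> arm_command(
  deltas=[
    [-1,0.4,-0.09,0,0,0,0.05],
    [-1,0.745,-0.175,0.012,0,0,0.109],
    [-1,0.745,-0.175,0.012,0,0,0.109],
    [-1,0.745,-0.175,0.012,0,0,0.109],
  ],
)

```text
clock: 8.85
position: [0.5918, 0.3257, 0.1919]
tool_rot: [3.141, 0.001, 1.51]
force: [0.8, -0.7, -4.9]
grip_width: 0.0542
```

```bash
python3 - <<'E'
from h import *
plan((.592,.3275,.195,86.6),(.592,.3275,.08,86.6),(.592,.3275,.062,86.6))
E
```

```text
t 8.85 at [0.5918 0.3257 0.1919] [1.80e+02 1.00e-01 8.65e+01] F [ 0.8 -0.7 -4.9] w 0.0542
([0.012, 0.0, -0.021, 0.0, 0.002, -0.002], 0.1)
([0.0, -0.0, 0.767, 0.0, 0.0, 0.0], 1.8)
([0.0, -0.0, 0.12, 0.0, 0.0, 0.0], 0.3)
```

>>> arm_command(
  deltas=[
    [-1,0.01,0,0.2,0,0,0],
    [-1,0.01,0,0.45,0,0,0],
    [-1,0.01,0,0.65,0,0,0],
    [-1,0.01,0,0.74,0,0,0],
    [-1,0.01,0,0.8,0,0,0],
    [-1,0.01,0,0.83,0,0,0],
    [-1,0.01,0,0.83,0,0,0],
  ],
)

```text
clock: 9.72
position: [0.5914, 0.3292, 0.0681]
tool_rot: [3.141, -0.0, 1.511]
force: [0.3, 0.1, -3.6]
grip_width: 0.0544
```

```bash
python3 - <<'E'
from h import *
plan((.592,.3275,.0595,86.6))
t=cams.grab_frame('top');s=cams.grab_frame('side')
crop(s,220,130,350,250,6,'pics/s4.png')
E
```

```text
t 9.72 at [0.5914 0.3292 0.0681] [180.   -0.   86.6] F [ 0.3  0.1 -3.6] w 0.0544
([-0.011, 0.004, 0.058, 0.001, -0.0, -0.001], 0.1)
```

View pics/s4.png

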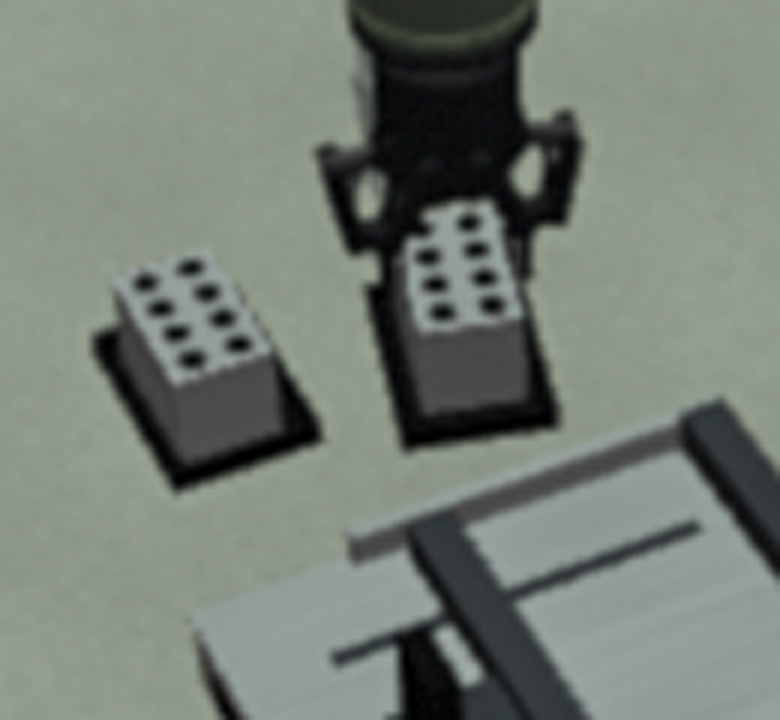

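>>> arm_command(
  deltas=[
    [-1,0,0,0.03,0,0,0],
    [-1,0,0,0.045,0,0,0],
    [-1,0,0,0.045,0,0,0],
  ],
)

```text
clock: 10.2
position: [0.591, 0.3291, 0.0607]
tool_rot: [-3.141, 0.0, 1.511]
force: [0.2, 0.3, -5.3]
grip_width: 0.0543
```

>>> arm_command(
  deltas=[
    [-1,0,0,0.013,0,0,0],
    [-1,0,0,0.013,0,0,0],
  ],
)

```text
clock: 10.45
position: [0.5913, 0.3292, 0.0595]
tool_rot: [3.141, -0.0, 1.511]
force: [-2.6, -0.6, 4.5]
grip_width: 0.0541
```

Contact at 59.5 mm as predicted. Release and rise.

>>> arm_command(
  deltas=[
    [0.7,0,0,0,0,0,0],
    [1,0,0,0,0,0,0],
    [1,0,0,0,0,0,0],
    [1,0,0,0,0,0,0],
    [1,0,0,-0.3,0,0,0],
    [1,0,0,-0.7,0,0,0],
    [1,0,0,-1,0,0,0],
    [1,0,0,-1,0,0,0],
  ],
)

```text
clock: 11.45
position: [0.5926, 0.3297, 0.2128]
tool_rot: [3.137, -0.004, 1.511]
force: [0.6, 0.3, 0.4]
grip_width: 0.0856
```

```bash
cat >> h.py <<'E'
def caps(img,n,z):
    h=cv2.cvtColor(img,cv2.COLOR_BGR2HSV)
    m=cv2.inRange(h,(105,130,60),(125,255,255))
    k,_,st,ce=cv2.connectedComponentsWithStats(m)
    for i in range(1,k):
        if 40<st[i][4]<600:
            p=onz(n,[ce[i]],z)[0]
            if p[1]<.6 and p[0]<1: print(n,ce[i].round(1),st[i][4],p.round(4))
def look(tag):
    t=cams.grab_frame('top');s=cams.grab_frame('side')
    cv2.imwrite(f'pics/top{tag}.png',t);cv2.imwrite(f'pics/side{tag}.png',s)
    caps(t,'top',.1);caps(s,'side',.09);return t,s
E
python3 - <<'E'
from h import *
t,s=look('5')
crop(s,220,130,350,250,6,'pics/s5.png')
# bottle pick b2: start with b1
plan((.5563,-.283,.25,94.7),(.5563,-.283,.15,94.7))
E
```

```text
top [440.8 254.9] 140 [ 0.5563 -0.2832  0.1   ]
top [473.  255.9] 141 [ 0.5527 -0.3685  0.1   ]
top [481.  295.4] 142 [ 0.4498 -0.3837  0.1   ]
top [434.2 297.4] 142 [ 0.446  -0.2609  0.1   ]
side [341.1 332.2] 137 [ 0.5566 -0.2822  0.09  ]
side [295.  335.3] 140 [ 0.4447 -0.2603  0.09  ]
side [349.8 361.7] 156 [ 0.5525 -0.3672  0.09  ]
side [309.  378.1] 152 [ 0.448  -0.3833  0.09  ]
t 11.55 at [0.5909 0.3293 0.2088] [-180.    -0.    86.6] F [-0.4 -0.3 -0.2] w 0.0855
([-0.818, 0.003, -0.055, -0.0, -0.0, -0.036], 2.0)
([-0.817, -0.021, -0.055, -0.0, -0.0, -0.036], 2.0)
([-0.817, -0.044, -0.055, -0.0, -0.0, -0.036], 2.0)
([-0.815, -0.067, -0.055, -0.0, -0.0, -0.036], 2.0)
([-0.813, -0.09, -0.055, -0.0, -0.0, -0.036], 2.0)
([-0.0, -0.0, 0.667, 0.0, 0.0, 0.0], 1.6)
```

View pics/s5.png

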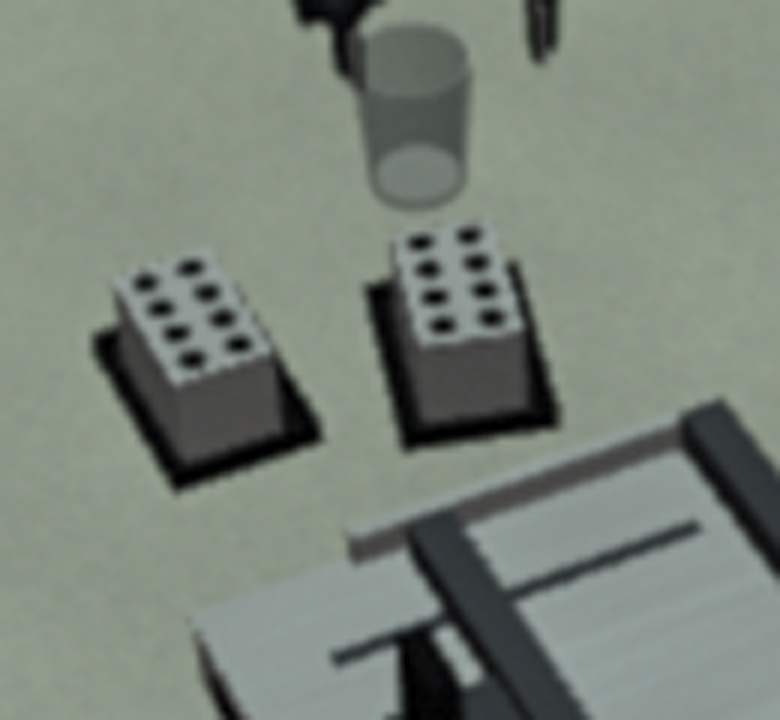

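View pics/top5.png

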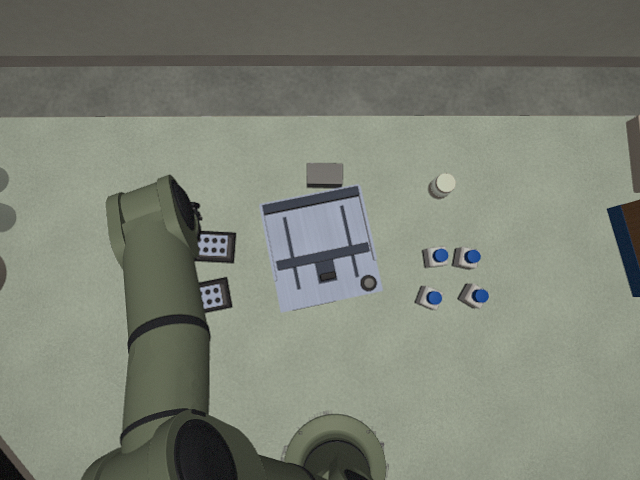

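>>> arm_command(
  deltas=[
    [0.5,-0.818,0.003,-0.055,0,0,-0.036],
    [0.5,-0.818,0.003,-0.055,0,0,-0.036],
    [0.5,-0.818,0.003,-0.055,0,0,-0.036],
  ],
)

```text
clock: 11.92
position: [0.5843, 0.2013, 0.2168]
tool_rot: [-3.141, 0.002, 1.533]
force: [1.1, 1.2, 0.4]
grip_width: 0.0642
```

>>> arm_command(
  deltas=[
    [0.5,-0.817,-0.021,-0.055,0,0,-0.036],
    [0.5,-0.817,-0.021,-0.055,0,0,-0.036],
    [0.5,-0.817,-0.021,-0.055,0,0,-0.036],
  ],
)

```text
clock: 12.3
position: [0.5769, 0.0797, 0.225]
tool_rot: [-3.141, 0.002, 1.562]
force: [0.9, 0.6, -0.5]
grip_width: 0.0642
```

>>> arm_command(
  deltas=[
    [0.5,-0.817,-0.044,-0.055,0,0,-0.036],
    [0.5,-0.817,-0.044,-0.055,0,0,-0.036],
    [0.5,-0.817,-0.044,-0.055,0,0,-0.036],
  ],
)

```text
clock: 12.68
position: [0.5697, -0.0423, 0.2332]
tool_rot: [-3.141, 0.001, 1.59]
force: [-0.5, 0.9, 0.2]
grip_width: 0.0642
```

>>> arm_command(
  deltas=[
    [0.5,-0.815,-0.067,-0.055,0,0,-0.036],
    [0.5,-0.815,-0.067,-0.055,0,0,-0.036],
    [0.5,-0.815,-0.067,-0.055,0,0,-0.036],
  ],
)

```text
clock: 13.05
position: [0.5626, -0.1643, 0.2414]
tool_rot: [-3.141, 0.001, 1.619]
force: [-0.7, 0.8, -0.2]
grip_width: 0.064
```

```bash
python3 - <<'E'
from h import *
look('6')
plan((.5563,-.283,.22,94.7),(.5563,-.283,.088,94.7))
E
```

```text
top [481.1 295.5] 137 [ 0.4494 -0.3841  0.1   ]
side [341.2 332.5] 143 [ 0.5566 -0.2831  0.09  ]
side [295.2 335.7] 148 [ 0.4449 -0.2616  0.09  ]
side [349.9 362.1] 167 [ 0.5524 -0.3685  0.09  ]
side [309.  378.4] 156 [ 0.4478 -0.3838  0.09  ]
t 13.15 at [ 0.5634 -0.1597  0.2409] [-179.9   -0.    93.1] F [ 0.1 -0.5  0.4] w 0.0639
([-0.818, -0.091, 0.139, -0.002, -0.001, -0.036], 2.0)
([-0.0, -0.0, 0.88, 0.0, 0.0, 0.0], 2.1)
```

>>> arm_command(
  deltas=[
    [0.5,-0.818,-0.091,0.139,0,0,-0.036],
    [0.5,-0.818,-0.091,0.139,0,0,-0.036],
    [0.5,-0.818,-0.091,0.139,0,0,-0.036],
    [0.5,-0.818,-0.091,0.139,0,0,-0.036],
    [0.5,-0.818,-0.091,0.5,0,0,-0.036],
    [0.5,-0.818,-0.091,0.5,0,0,-0.036],
    [0.5,-0.818,-0.091,0.5,0,0,-0.036],
  ],
)

```text
clock: 14.02
position: [0.557, -0.2831, 0.1685]
tool_rot: [3.141, 0.0, 1.654]
force: [0.4, -0.4, -0.2]
grip_width: 0.0639
```

```bash
python3 - <<'E'
from h import *
plan((.5563,-.283,.088,94.7))
t,s=look('7')
crop(s,270,280,400,410,5,'pics/s7.png')
E
```

```text
t 14.03 at [ 0.557  -0.2831  0.1685] [180.    0.   94.8] F [ 0.4 -0.4 -0.2] w 0.0639
([0.001, -0.005, 0.536, 0.001, 0.0, 0.001], 1.3)
top [440.7 254.9] 137 [ 0.5562 -0.283   0.1   ]
top [434.4 297.4] 141 [ 0.4459 -0.2613  0.1   ]
side [341.3 333.1] 154 [ 0.5562 -0.2849  0.09  ]
side [295.3 336.4] 164 [ 0.4446 -0.2637  0.09  ]
side [349.9 362.4] 172 [ 0.5523 -0.369   0.09  ]
side [309.3 379. ] 171 [ 0.4481 -0.3857  0.09  ]
```

View pics/s7.png

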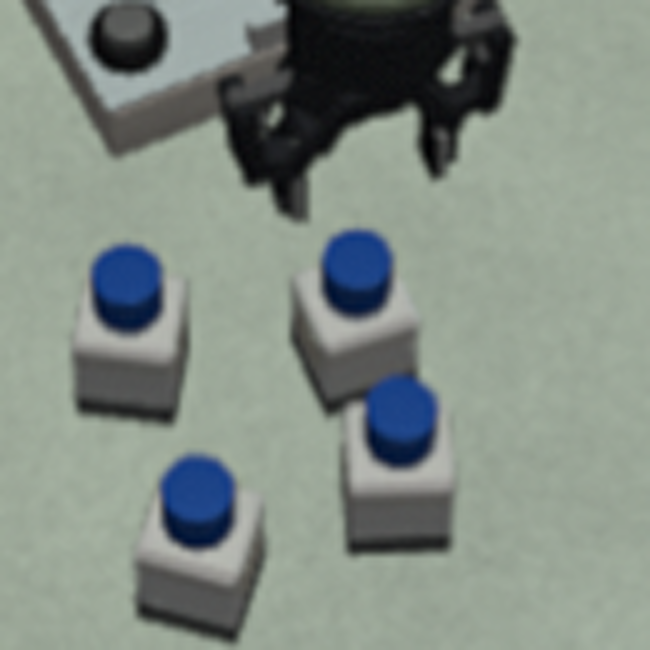

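>>> arm_command(
  deltas=[
    [0.5,0,0,0.3,0,0,0],
    [0.5,0,0,0.53,0,0,0],
    [0.5,0,0,0.53,0,0,0],
    [0.5,0,0,0.53,0,0,0],
    [-1,0,0,0.53,0,0,0],
    [-1,0,0,0.53,0,0,0],
    [-1,0,0,0.53,0,0,0],
  ],
  newtons=50,
)

```text
clock: 15.0
position: [0.5565, -0.2844, 0.089]
tool_rot: [3.14, 0.001, 1.652]
force: [-3.1, 1.6, 12.5]
grip_width: 0.0353
```

>>> arm_command(
  deltas=[
    [-1,0,0,-0.1,0,0,0],
    [-1,0,0,-0.4,0,0,0],
    [-1,0,0,-0.8,0,0,0],
    [-1,0,0,-1,0,0,0],
    [-1,0,0,-1,0,0,0],
  ],
)

```text
clock: 15.62
position: [0.5569, -0.2844, 0.2408]
tool_rot: [3.137, 0.002, 1.652]
force: [-0.1, 0.3, -2.6]
grip_width: 0.0346
```

```bash
python3 - <<'E'
from h import *
for y in (.087,.029,-.029,-.087): print(sh(.082,y).round(4))
g=sh(.082,.087)
plan((*g,.26,101.2),(*g,.16,101.2))
E
```

```text
[0.6475 0.1333]
[0.6588 0.0764]
[0.6701 0.0195]
[ 0.6813 -0.0374]
t 15.62 at [ 0.5569 -0.2844  0.2408] [1.798e+02 1.000e-01 9.470e+01] F [-0.1  0.3 -2.6] w 0.0346
([0.909, 0.276, -0.043, 0.002, 0.001, -0.048], 2.3)
([0.898, 0.311, -0.043, 0.002, 0.001, -0.048], 2.3)
([0.885, 0.344, -0.043, 0.002, 0.001, -0.048], 2.3)
([0.0, -0.0, 0.667, 0.0, 0.0, 0.0], 1.6)
```

>>> arm_command(
  deltas=[
    [-1,0.4,0.12,-0.043,0,0,-0.02],
    [-1,0.8,0.25,-0.043,0,0,-0.048],
    [-1,0.909,0.276,-0.043,0,0,-0.048],
    [-1,0.909,0.276,-0.043,0,0,-0.048],
  ],
)

```text
clock: 16.12
position: [0.5862, -0.1433, 0.2435]
tool_rot: [-3.141, -0.0, 1.692]
force: [-0.5, -0.8, -1.6]
grip_width: 0.0349
```

>>> arm_command(
  deltas=[
    [-1,0.4,0.14,-0.043,0,0,-0.02],
    [-1,0.8,0.28,-0.043,0,0,-0.048],
    [-1,0.898,0.311,-0.043,0,0,-0.048],
    [-1,0.898,0.311,-0.043,0,0,-0.048],
  ],
)

```text
clock: 16.62
position: [0.6165, -0.0057, 0.25]
tool_rot: [-3.141, 0.0, 1.728]
force: [0.3, -1.2, -2.2]
grip_width: 0.0347
```

>>> arm_command(
  deltas=[
    [-1,0.4,0.15,-0.043,0,0,-0.02],
    [-1,0.8,0.31,-0.043,0,0,-0.048],
    [-1,0.885,0.344,-0.043,0,0,-0.048],
    [-1,0.885,0.344,-0.043,0,0,-0.048],
    [-1,0.885,0.344,-0.043,0,0,-0.048],
  ],
)

```text
clock: 17.25
position: [0.6469, 0.1307, 0.2569]
tool_rot: [-3.141, 0.001, 1.762]
force: [-0.2, -0.4, -1.8]
grip_width: 0.0346
```

```bash
python3 - <<'E'
from h import *
g=sh(.082,.087)
plan((*g,.26,101.2),(*g,.144,101.2))
E
```

```text
t 17.25 at [0.6469 0.1307 0.2569] [-1.80e+02  1.00e-01  1.01e+02] F [-0.2 -0.4 -1.8] w 0.0346
([0.016, 0.007, -0.021, -0.0, 0.002, -0.005], 0.1)
([0.0, -0.0, 0.773, 0.0, 0.0, 0.0], 1.9)
```

>>> arm_command(
  deltas=[
    [-1,0.01,0,0.2,0,0,0],
    [-1,0.01,0,0.45,0,0,0],
    [-1,0.01,0,0.6,0,0,0],
    [-1,0.01,0,0.7,0,0,0],
    [-1,0.01,0,0.74,0,0,0],
    [-1,0.01,0,0.74,0,0,0],
    [-1,0.01,0,0.74,0,0,0],
  ],
)

```text
clock: 18.12
position: [0.6469, 0.1352, 0.1467]
tool_rot: [3.14, -0.0, 1.765]
force: [0.9, -0.0, -2.0]
grip_width: 0.0349
```

```bash
python3 - <<'E'
from h import *
g=sh(.082,.087)
plan((*g,.144,101.2))
t,s=look('8');crop(s,230,130,420,310,4,'pics/s8.png')
E
```

```text
t 18.12 at [0.6469 0.1352 0.1467] [179.9  -0.  101.1] F [ 0.9 -0.  -2. ] w 0.0349
([-0.013, 0.001, 0.018, 0.001, -0.0, -0.001], 0.1)
top [473.1 255.9] 137 [ 0.5528 -0.3688  0.1   ]
top [481.  295.5] 140 [ 0.4494 -0.3837  0.1   ]
top [434.2 297.5] 143 [ 0.4459 -0.2608  0.1   ]
side [330.5 193.5] 81 [0.6682 0.1982 0.09  ]
side [295.  335.3] 140 [ 0.4447 -0.2603  0.09  ]
side [350.  362.3] 152 [ 0.5526 -0.3691  0.09  ]
side [309.  378.2] 153 [ 0.448  -0.3835  0.09  ]
```

View pics/s8.png

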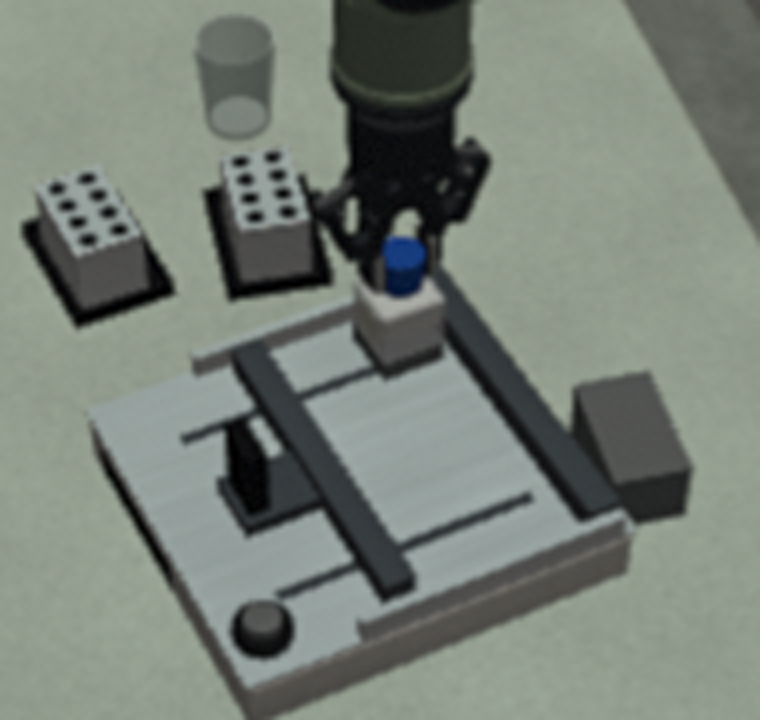

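>>> arm_command(
  deltas=[
    [-1,-0.01,0,0.02,0,0,0],
    [-1,-0.01,0,0.025,0,0,0],
    [-1,-0.01,0,0.025,0,0,0],
    [0.5,-0.01,0,0.02,0,0,0],
    [0.5,-0.01,0,0.02,0,0,0],
    [0.5,-0.01,0,0,0,0,0],
    [0.5,-0.01,0,-0.4,0,0,0],
    [0.5,-0.01,0,-0.8,0,0,0],
  ],
)

```text
clock: 19.23
position: [0.6465, 0.1335, 0.2672]
tool_rot: [-3.141, 0.0, 1.765]
force: [0.6, 0.5, 0.1]
grip_width: 0.0643
```

```bash
python3 - <<'E'
from h import *
# next b2 at (.5527,-.3685) yaw -5.6 -> 84.4
plan((.5527,-.3688,.2,84.4),(.5527,-.3688,.088,84.4))
E
```

```text
t 19.23 at [0.6465 0.1335 0.2672] [-179.9    0.   101.1] F [0.6 0.5 0.1] w 0.0643
([-0.791, -0.315, 0.113, -0.0, 0.0, 0.093], 2.1)
([-0.812, -0.256, 0.112, -0.0, 0.0, 0.093], 2.1)
([-0.829, -0.197, 0.112, -0.0, 0.0, 0.093], 2.1)
([-0.841, -0.136, 0.112, -0.0, 0.0, 0.093], 2.1)
([0.0, -0.0, 0.747, 0.0, 0.0, 0.0], 1.8)
```

>>> arm_command(
  deltas=[
    [0.5,-0.791,-0.315,0.113,0,0,0.093],
    [0.5,-0.791,-0.315,0.113,0,0,0.093],
    [0.5,-0.791,-0.315,0.113,0,0,0.093],
  ],
)

```text
clock: 19.6
position: [0.6224, 0.003, 0.2492]
tool_rot: [-3.141, 0.002, 1.686]
force: [1.2, 0.3, 0.2]
grip_width: 0.0641
```

>>> arm_command(
  deltas=[
    [0.5,-0.812,-0.256,0.112,0,0,0.093],
    [0.5,-0.812,-0.256,0.112,0,0,0.093],
    [0.5,-0.812,-0.256,0.112,0,0,0.093],
  ],
)

```text
clock: 19.98
position: [0.5988, -0.1219, 0.232]
tool_rot: [-3.141, 0.002, 1.613]
force: [0.5, 0.6, -0.1]
grip_width: 0.0637
```

>>> arm_command(
  deltas=[
    [0.5,-0.829,-0.197,0.112,0,0,0.093],
    [0.5,-0.829,-0.197,0.112,0,0,0.093],
    [0.5,-0.829,-0.197,0.112,0,0,0.093],
  ],
)

```text
clock: 20.35
position: [0.5751, -0.247, 0.2151]
tool_rot: [-3.141, 0.002, 1.541]
force: [0.8, 0.7, -0.6]
grip_width: 0.0637
```

>>> arm_command(
  deltas=[
    [0.5,-0.841,-0.136,0.112,0,0,0.093],
    [0.5,-0.841,-0.136,0.112,0,0,0.093],
    [0.5,-0.841,-0.136,0.112,0,0,0.093],
    [0.5,-0.841,-0.136,0.112,0,0,0.093],
  ],
)

```text
clock: 20.85
position: [0.5539, -0.3674, 0.1983]
tool_rot: [3.142, -0.001, 1.474]
force: [0.7, 0.9, 0.0]
grip_width: 0.0638
```

```bash
python3 - <<'E'
from h import *
t,s=look('9')
plan((.5527,-.3688,.088,84.4))
crop(s,230,160,430,410,3,'pics/s9.png')
E
```

```text
top [280.9 218.9] 145 [0.6546 0.1357 0.1   ]
top [473.1 255.9] 139 [ 0.5528 -0.3688  0.1   ]
top [481.  295.4] 135 [ 0.4498 -0.3836  0.1   ]
top [434.3 297.5] 141 [ 0.4459 -0.2611  0.1   ]
side [295.3 336.5] 165 [ 0.4446 -0.2638  0.09  ]
side [350.1 362.8] 162 [ 0.5524 -0.3703  0.09  ]
side [309.2 379.1] 175 [ 0.4478 -0.3859  0.09  ]
t 20.95 at [ 0.5543 -0.3665  0.1986] [ 1.80e+02 -1.00e-01  8.46e+01] F [-0.8  0.  -0.2] w 0.0638
([-0.017, -0.01, 0.737, 0.001, -0.001, 0.003], 1.8)
```

View pics/s9.png

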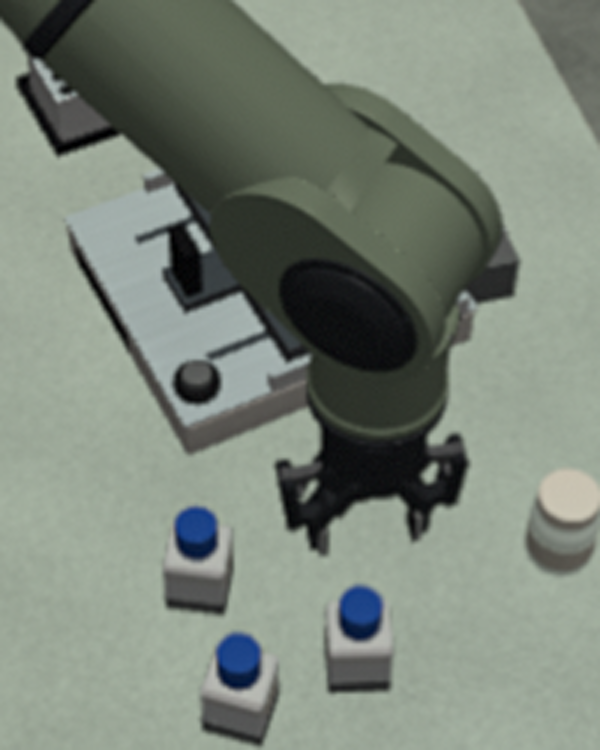

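>>> arm_command(
  deltas=[
    [0.5,-0.017,-0.01,0.35,0,0,0],
    [0.5,-0.017,-0.01,0.73,0,0,0],
    [0.5,-0.017,-0.01,0.73,0,0,0],
    [0.5,-0.017,-0.01,0.73,0,0,0],
    [-1,-0.017,-0.01,0.73,0,0,0],
    [-1,-0.017,-0.01,0.73,0,0,0],
    [-1,-0.017,-0.01,0.73,0,0,0],
  ],
)

```text
clock: 21.82
position: [0.5521, -0.3714, 0.0912]
tool_rot: [3.139, 0.001, 1.473]
force: [-3.7, 3.1, 14.0]
grip_width: 0.0346
```

>>> arm_command(
  deltas=[
    [-1,0,0,-0.1,0,0,0],
    [-1,0,0,-0.4,0,0,0],
    [-1,0,0,-0.8,0,0,0],
    [-1,0,0,-1,0,0,0],
    [-1,0,0,-1,0,0,0],
  ],
)

```text
clock: 22.45
position: [0.552, -0.3716, 0.2425]
tool_rot: [3.137, 0.002, 1.473]
force: [0.5, 0.4, -2.7]
grip_width: 0.0347
```

```bash
python3 - <<'E'
from h import *
print(onz('top',[[280.9,218.9]],.155), sh(.082,.087))
g=sh(.082,.029)
plan((*g,.26,101.2),(*g,.144,101.2))
E
```

```text
[[0.64554045 0.13248737 0.155     ]] [0.64753993 0.13327032]
t 22.45 at [ 0.552  -0.3716  0.2425] [1.797e+02 1.000e-01 8.440e+01] F [ 0.5  0.4 -2.7] w 0.0347
([0.76, 0.104, -0.03, 0.001, 0.001, -0.093], 1.8)
([0.751, 0.16, -0.03, 0.001, 0.001, -0.093], 1.8)
([0.737, 0.214, -0.029, 0.001, 0.001, -0.093], 1.8)
([0.719, 0.268, -0.029, 0.001, 0.001, -0.093], 1.8)
([0.0, -0.0, 0.773, 0.0, 0.0, 0.0], 1.9)
```

>>> arm_command(
  deltas=[
    [-1,0.38,0.05,-0.03,0,0,-0.04],
    [-1,0.7,0.1,-0.03,0,0,-0.093],
    [-1,0.76,0.104,-0.03,0,0,-0.093],
    [-1,0.76,0.104,-0.03,0,0,-0.093],
  ],
)

```text
clock: 22.95
position: [0.5777, -0.2587, 0.2431]
tool_rot: [-3.141, -0.0, 1.547]
force: [-0.1, -1.6, -2.8]
grip_width: 0.0341
```

>>> arm_command(
  deltas=[
    [-1,0.38,0.08,-0.03,0,0,-0.04],
    [-1,0.7,0.14,-0.03,0,0,-0.093],
    [-1,0.751,0.16,-0.03,0,0,-0.093],
    [-1,0.751,0.16,-0.03,0,0,-0.093],
  ],
)

```text
clock: 23.45
position: [0.6045, -0.1482, 0.2478]
tool_rot: [-3.141, 0.001, 1.618]
force: [0.8, -0.6, -3.1]
grip_width: 0.0345
```

>>> arm_command(
  deltas=[
    [-1,0.38,0.1,-0.03,0,0,-0.04],
    [-1,0.7,0.2,-0.03,0,0,-0.093],
    [-1,0.737,0.214,-0.03,0,0,-0.093],
    [-1,0.737,0.214,-0.03,0,0,-0.093],
  ],
)

```text
clock: 23.95
position: [0.6313, -0.0371, 0.2524]
tool_rot: [-3.141, 0.001, 1.69]
force: [-0.5, -1.2, -2.2]
grip_width: 0.0348
```

>>> arm_command(
  deltas=[
    [-1,0.36,0.13,-0.03,0,0,-0.04],
    [-1,0.65,0.25,-0.03,0,0,-0.093],
    [-1,0.719,0.268,-0.03,0,0,-0.093],
    [-1,0.719,0.268,-0.03,0,0,-0.093],
    [-1,0.719,0.268,-0.03,0,0,-0.093],
  ],
)

```text
clock: 24.58
position: [0.6582, 0.0741, 0.2572]
tool_rot: [-3.141, 0.001, 1.762]
force: [1.4, -0.3, -3.3]
grip_width: 0.0349
```

```bash
python3 - <<'E'
from h import *
g=sh(.082,.027)
plan((*g,.26,101.2),(*g,.146,101.2))
E
```

```text
t 24.57 at [0.6582 0.0741 0.2572] [-1.80e+02  1.00e-01  1.01e+02] F [ 1.4 -0.3 -3.3] w 0.0349
([0.001, 0.007, -0.019, -0.0, 0.001, -0.005], 0.0)
([0.0, -0.0, 0.76, 0.0, 0.0, 0.0], 1.8)
```

>>> arm_command(
  deltas=[
    [-1,-0.015,0,0.2,0,0,0],
    [-1,-0.015,0,0.45,0,0,0],
    [-1,-0.015,0,0.6,0,0,0],
    [-1,-0.015,0,0.7,0,0,0],
    [-1,-0.015,0,0.73,0,0,0],
    [-1,-0.015,0,0.73,0,0,0],
    [-1,-0.015,0,0.73,0,0,0],
  ],
)

```text
clock: 25.45
position: [0.6591, 0.0746, 0.1484]
tool_rot: [3.14, 0.0, 1.765]
force: [-0.2, 0.3, -1.7]
grip_width: 0.0345
```

```bash
python3 - <<'E'
from h import *
g=sh(.082,.027)
plan((*g,.146,101.2))
t,s=look('10');crop(s,230,130,420,310,4,'pics/s10.png')
E
```

```text
t 25.45 at [0.6591 0.0746 0.1484] [179.9   0.  101.1] F [-0.2  0.3 -1.7] w 0.0345
([-0.001, 0.0, 0.016, 0.002, 0.0, -0.001], 0.0)
top [480.9 295.4] 144 [ 0.4497 -0.3834  0.1   ]
top [434.4 297.5] 140 [ 0.4458 -0.2612  0.1   ]
side [340.8 206.8] 93 [0.6817 0.1356 0.09  ]
side [295.  335.4] 141 [ 0.4448 -0.2607  0.09  ]
side [309.  378.3] 155 [ 0.4479 -0.3836  0.09  ]
```

View pics/s10.png

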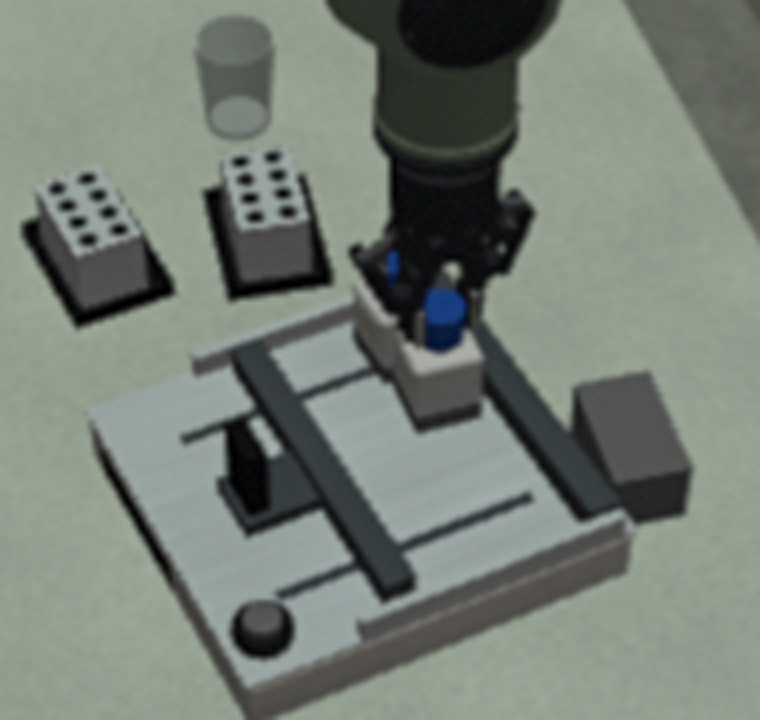

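>>> arm_command(
  deltas=[
    [-1,0,0,0.015,0,0,0],
    [-1,0,0,0.02,0,0,0],
    [-1,0,0,0.02,0,0,0],
    [0.5,0,0,0.015,0,0,0],
    [0.5,0,0,0.015,0,0,0],
    [0.5,0,0,0,0,0,0],
    [0.5,0,0,-0.4,0,0,0],
    [0.5,0,0,-0.8,0,0,0],
  ],
)

```text
clock: 26.55
position: [0.6583, 0.0746, 0.2688]
tool_rot: [-3.14, 0.0, 1.765]
force: [0.2, 0.9, 0.5]
grip_width: 0.064
```

```bash
python3 - <<'E'
from h import *
plan((.4455,-.2605,.2,67),(.4455,-.2605,.088,67))
t,s=look('11');crop(s,230,130,420,310,4,'pics/s11.png')
E
```

```text
t 26.55 at [0.6583 0.0746 0.2688] [-179.9    0.   101.1] F [0.2 0.9 0.5] w 0.064
([-0.639, -0.608, 0.154, -0.0, 0.0, 0.253], 2.1)
([-0.746, -0.47, 0.153, -0.0, 0.0, 0.253], 2.1)
([-0.825, -0.313, 0.153, -0.0, 0.0, 0.253], 2.1)
([0.0, -0.0, 0.747, 0.0, 0.0, 0.0], 1.8)
top [481.  295.4] 142 [ 0.4498 -0.3837  0.1   ]
top [434.3 297.5] 140 [ 0.4458 -0.2612  0.1   ]
side [329.3 194.7] 81 [0.6631 0.1942 0.09  ]
side [339.7 207.6] 98 [0.6778 0.1334 0.09  ]
side [295.  335.3] 139 [ 0.4447 -0.2602  0.09  ]
side [309.  378.2] 151 [ 0.4479 -0.3833  0.09  ]
```

View pics/s11.png

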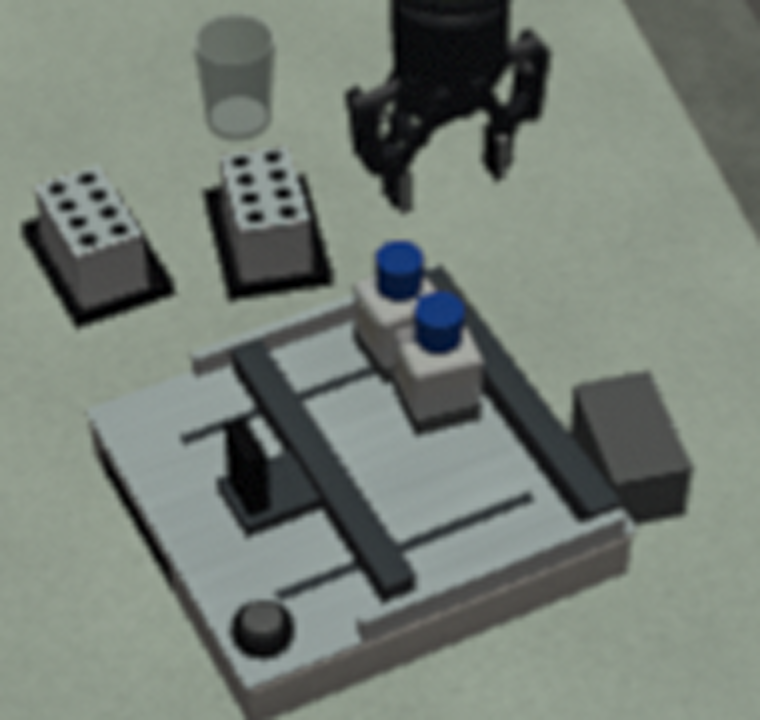

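>>> arm_command(
  deltas=[
    [0.5,-0.639,-0.608,0.154,0,0,0.253],
    [0.5,-0.639,-0.608,0.154,0,0,0.253],
    [0.5,-0.639,-0.608,0.154,0,0,0.253],
  ],
)

```text
clock: 27.02
position: [0.5856, -0.0408, 0.2445]
tool_rot: [-3.141, 0.001, 1.562]
force: [0.6, 0.6, -0.4]
grip_width: 0.0641
```

>>> arm_command(
  deltas=[
    [0.5,-0.746,-0.47,0.153,0,0,0.253],
    [0.5,-0.746,-0.47,0.153,0,0,0.253],
    [0.5,-0.746,-0.47,0.153,0,0,0.253],
  ],
)

```text
clock: 27.4
position: [0.5148, -0.1516, 0.2214]
tool_rot: [-3.141, 0.001, 1.363]
force: [1.4, 0.5, 0.2]
grip_width: 0.064
```

>>> arm_command(
  deltas=[
    [0.5,-0.825,-0.313,0.153,0,0,0.253],
    [0.5,-0.825,-0.313,0.153,0,0,0.253],
    [0.5,-0.825,-0.313,0.153,0,0,0.253],
    [0.5,-0.825,-0.313,0.153,0,0,0.253],
  ],
)

```text
clock: 27.9
position: [0.4465, -0.2601, 0.1986]
tool_rot: [3.141, -0.0, 1.169]
force: [1.1, 0.8, 0.2]
grip_width: 0.0642
```

```bash
python3 - <<'E'
from h import *
t,s=look('12')
plan((.4455,-.2605,.088,67))
print(onz('side',[[329.3,194.7],[339.7,207.6]],.145),sh(.082,.087),sh(.082,.029))
crop(s,230,160,430,410,3,'pics/s12.png')
E
```

```text
top [303.8 214. ] 144 [0.6673 0.0753 0.1   ]
top [280.9 218.9] 144 [0.6545 0.1356 0.1   ]
top [434.4 297.5] 140 [ 0.4458 -0.2614  0.1   ]
side [329.7 195.2] 90 [0.6637 0.1918 0.09  ]
side [339.9 208. ] 107 [0.6776 0.1315 0.09  ]
side [295.1 335.5] 142 [ 0.4448 -0.2608  0.09  ]
side [309.  378.3] 155 [ 0.4479 -0.3837  0.09  ]
t 28.0 at [ 0.4471 -0.2591  0.1986] [180.   -0.   67.1] F [ 0.7 -0.  -0.3] w 0.0643
([-0.013, -0.007, 0.737, 0.001, -0.001, 0.003], 1.8)
[[0.64710481 0.13947329 0.145     ]
 [0.66088879 0.08124994 0.145     ]] [0.64753993 0.13327032] [0.65880553 0.07637492]
```

View pics/s12.png

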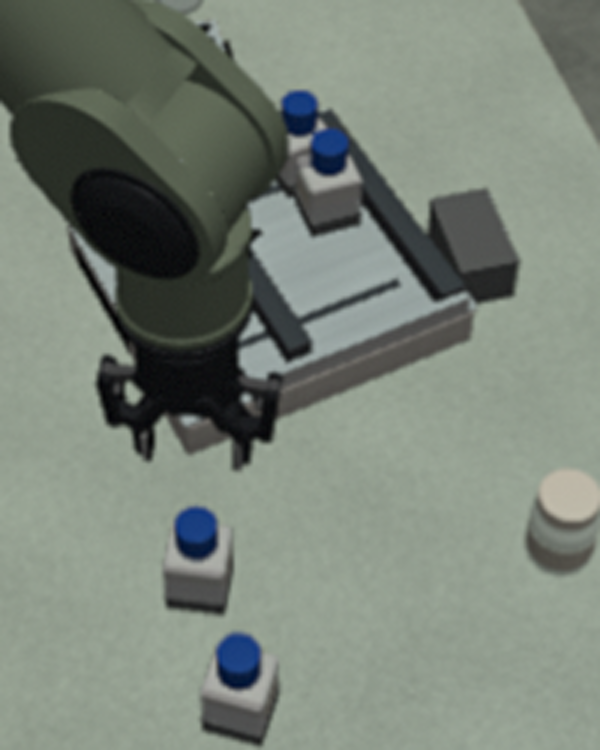

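>>> arm_command(
  deltas=[
    [0.5,0,0,0.35,0,0,0],
    [0.5,0,0,0.73,0,0,0],
    [0.5,0,0,0.73,0,0,0],
    [0.5,0,0,0.73,0,0,0],
    [-1,0,0,0.73,0,0,0],
    [-1,0,0,0.73,0,0,0],
    [-1,0,0,0.73,0,0,0],
  ],
)

```text
clock: 28.88
position: [0.4466, -0.2605, 0.0907]
tool_rot: [3.139, -0.001, 1.169]
force: [-3.6, 3.5, 19.0]
grip_width: 0.0348
```

>>> arm_command(
  deltas=[
    [-1,0,0,-0.1,0,0,0],
    [-1,0,0,-0.4,0,0,0],
    [-1,0,0,-0.8,0,0,0],
    [-1,0,0,-1,0,0,0],
    [-1,0,0,-1,0,0,0],
  ],
)

```text
clock: 29.5
position: [0.4466, -0.2606, 0.2418]
tool_rot: [3.137, -0.001, 1.169]
force: [0.5, -0.1, -2.4]
grip_width: 0.0342
```

```bash
python3 - <<'E'
from h import *
g=sh(.082,-.031)
plan((*g,.26,101.2),(*g,.146,101.2))
E
```

```text
t 29.5 at [ 0.4466 -0.2606  0.2418] [179.7  -0.   67. ] F [ 0.5 -0.1 -2.4] w 0.0342
([0.763, 0.217, -0.039, 0.002, 0.0, -0.253], 1.9)
([0.706, 0.363, -0.039, 0.002, 0.0, -0.253], 1.9)
([0.62, 0.495, -0.04, 0.002, 0.0, -0.253], 1.9)
([0.0, -0.0, 0.76, 0.0, 0.0, 0.0], 1.8)
```

>>> arm_command(
  deltas=[
    [-1,0.38,0.1,-0.039,0,0,-0.12],
    [-1,0.7,0.2,-0.039,0,0,-0.253],
    [-1,0.763,0.217,-0.039,0,0,-0.253],
    [-1,0.763,0.217,-0.039,0,0,-0.253],
  ],
)

```text
clock: 30.0
position: [0.5201, -0.1675, 0.2443]
tool_rot: [-3.14, 0.0, 1.368]
force: [-0.7, -0.3, -1.8]
grip_width: 0.0348
```

>>> arm_command(
  deltas=[
    [-1,0.35,0.18,-0.039,0,0,-0.12],
    [-1,0.65,0.33,-0.039,0,0,-0.253],
    [-1,0.706,0.363,-0.039,0,0,-0.253],
    [-1,0.706,0.363,-0.039,0,0,-0.253],
  ],
)

```text
clock: 30.5
position: [0.5946, -0.0762, 0.2504]
tool_rot: [-3.141, 0.001, 1.565]
force: [-0.6, -0.1, -3.2]
grip_width: 0.0346
```

>>> arm_command(
  deltas=[
    [-1,0.31,0.25,-0.039,0,0,-0.12],
    [-1,0.58,0.45,-0.039,0,0,-0.253],
    [-1,0.62,0.495,-0.039,0,0,-0.253],
    [-1,0.62,0.495,-0.039,0,0,-0.253],
    [-1,0.62,0.495,-0.039,0,0,-0.253],
    [-1,0.62,0.495,-0.039,0,0,-0.253],
  ],
)

```text
clock: 31.25
position: [0.6694, 0.0163, 0.2569]
tool_rot: [3.141, 0.0, 1.763]
force: [-0.3, 0.3, -2.8]
grip_width: 0.0343
```

```bash
python3 - <<'E'
from h import *
g=sh(.082,-.031)
plan((*g,.26,101.2),(*g,.146,101.2))
look('13')
E
```

```text
t 31.25 at [0.6694 0.0163 0.2569] [180.   0. 101.] F [-0.3  0.3 -2.8] w 0.0343
([0.006, 0.008, -0.021, 0.0, 0.0, -0.004], 0.1)
([0.0, -0.0, 0.76, 0.0, 0.0, 0.0], 1.8)
top [280.9 218.9] 146 [0.6548 0.1357 0.1   ]
top [481.  295.4] 142 [ 0.4497 -0.3836  0.1   ]
side [352.3 192.8] 98 [0.7325 0.1833 0.09  ]
side [329.4 194.8] 84 [0.6634 0.1935 0.09  ]
side [309.  378.1] 152 [ 0.448  -0.3833  0.09  ]
```

>>> arm_command(
  deltas=[
    [-1,0,0,0.2,0,0,0],
    [-1,0,0,0.45,0,0,0],
    [-1,0,0,0.6,0,0,0],
    [-1,0,0,0.7,0,0,0],
    [-1,0,0,0.73,0,0,0],
    [-1,0,0,0.75,0,0,0],
    [-1,0,0,0.75,0,0,0],
  ],
)

```text
clock: 32.22
position: [0.6701, 0.0175, 0.146]
tool_rot: [3.14, -0.0, 1.765]
force: [-8.7, -0.6, 12.9]
grip_width: 0.0345
```

```bash
python3 - <<'E'
from h import *
g=sh(.082,-.031)
plan((*g,.146,101.2))
t,s=look('14');crop(s,230,130,420,310,4,'pics/s14.png')
E
```

```text
t 32.23 at [0.6701 0.0175 0.146 ] [179.9  -0.  101.1] F [-8.7 -0.6 12.9] w 0.0345
([-0.0, 0.003, 0.0, 0.001, -0.0, -0.001], 0.0)
top [280.8 218.9] 144 [0.6545 0.1357 0.1   ]
top [481.  295.4] 141 [ 0.4497 -0.3838  0.1   ]
side [330.  196.2] 105 [0.6636 0.1874 0.09  ]
side [351.2 222.1] 111 [0.6926 0.0679 0.09  ]
side [309.1 378.4] 158 [ 0.448  -0.3841  0.09  ]
```

View pics/s14.png

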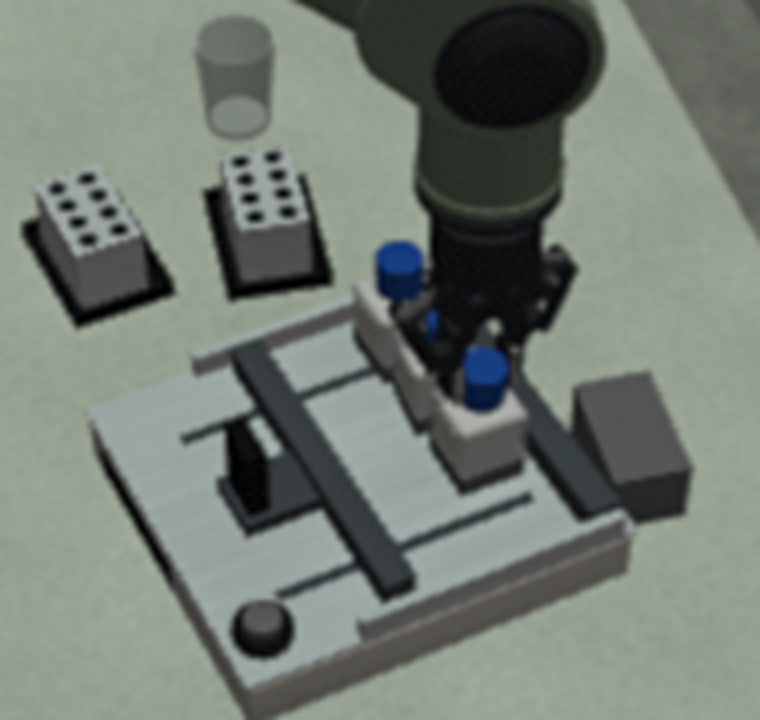

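>>> arm_command(
  deltas=[
    [0.5,0,0,0,0,0,0],
    [0.5,0,0,0,0,0,0],
    [0.5,0,0,-0.01,0,0,0],
    [0.5,0,0,-0.4,0,0,0],
    [0.5,0,0,-0.8,0,0,0],
    [0.5,0,0,-0.8,0,0,0],
  ],
)

```text
clock: 33.08
position: [0.6717, 0.0174, 0.2691]
tool_rot: [3.134, 0.001, 1.765]
force: [-0.5, -0.4, -0.5]
grip_width: 0.0642
```

```bash
python3 - <<'E'
from h import *
plan((.4488,-.3838,.2,58.2),(.4488,-.3838,.088,58.2))
t,s=look('15');crop(s,230,130,420,310,4,'pics/s15.png')
E
```

```text
t 33.08 at [0.6717 0.0174 0.2691] [179.6   0.  101.1] F [-0.5 -0.4 -0.5] w 0.0642
([-0.779, -0.659, 0.149, 0.003, -0.001, 0.318], 2.5)
([-0.918, -0.446, 0.151, 0.003, -0.001, 0.318], 2.5)
([-0.999, -0.205, 0.153, 0.003, -0.001, 0.318], 2.5)
([0.0, -0.0, 0.747, 0.0, 0.0, 0.0], 1.8)
top [280.9 218.9] 145 [0.6546 0.1357 0.1   ]
top [480.9 295.4] 145 [ 0.4498 -0.3834  0.1   ]
side [329.7 194.6] 90 [0.6646 0.1943 0.09  ]
side [339.7 207.6] 99 [0.6776 0.1333 0.09  ]
side [350.3 222.1] 110 [0.69   0.0687 0.09  ]
side [309.  378.1] 152 [ 0.448  -0.3833  0.09  ]
```

View pics/s15.png

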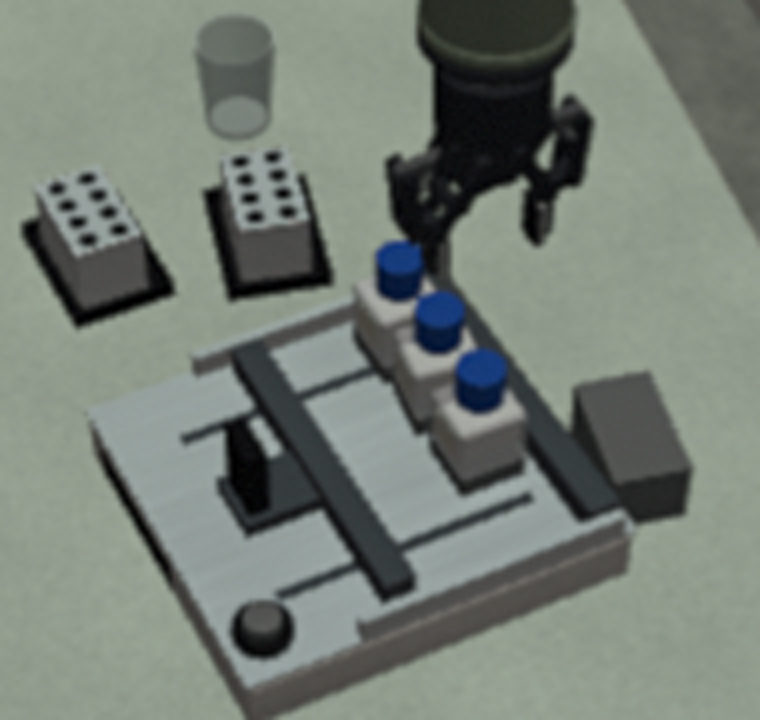

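Three bottles stand in a row by the fixed jaw. Fetch the fourth.

>>> arm_command(
  deltas=[
    [0.5,-0.779,-0.659,0.149,0,0,0.318],
    [0.5,-0.779,-0.659,0.149,0,0,0.318],
    [0.5,-0.779,-0.659,0.149,0,0,0.318],
    [0.5,-0.779,-0.659,0.149,0,0,0.318],
  ],
)

```text
clock: 33.67
position: [0.5939, -0.1182, 0.2406]
tool_rot: [-3.139, 0.001, 1.512]
force: [0.9, 0.8, 0.2]
grip_width: 0.0643
```

>>> arm_command(
  deltas=[
    [0.5,-0.918,-0.446,0.151,0,0,0.318],
    [0.5,-0.918,-0.446,0.151,0,0,0.318],
    [0.5,-0.918,-0.446,0.151,0,0,0.318],
    [0.5,-0.918,-0.446,0.151,0,0,0.318],
  ],
)

```text
clock: 34.17
position: [0.5201, -0.251, 0.2182]
tool_rot: [-3.14, 0.001, 1.263]
force: [0.3, 0.8, 0.0]
grip_width: 0.0644
```

>>> arm_command(
  deltas=[
    [0.5,-0.999,-0.205,0.153,0,0,0.318],
    [0.5,-0.999,-0.205,0.153,0,0,0.318],
    [0.5,-0.999,-0.205,0.153,0,0,0.318],
    [0.5,-0.999,-0.205,0.153,0,0,0.318],
    [0.5,-0.999,-0.205,0.153,0,0,0.318],
  ],
)

```text
clock: 34.8
position: [0.4481, -0.382, 0.1957]
tool_rot: [-3.141, -0.001, 1.018]
force: [-0.7, 0.8, 1.3]
grip_width: 0.0641
```

```bash
python3 - <<'E'
from h import *
t,s=look('16')
plan((.4488,-.3838,.088,58.2))
crop(s,230,160,430,410,3,'pics/s16.png')
E
```

```text
top [327.9 209.3] 143 [0.6796 0.0116 0.1   ]
top [303.8 214. ] 144 [0.6672 0.0753 0.1   ]
top [280.8 218.9] 144 [0.6545 0.1357 0.1   ]
top [481.2 295.5] 138 [ 0.4495 -0.3842  0.1   ]
side [329.8 195.9] 103 [0.6633 0.1885 0.09  ]
side [339.9 208.5] 117 [0.6771 0.1294 0.09  ]
side [350.4 223. ] 128 [0.6895 0.065  0.09  ]
side [309.2 378.8] 167 [ 0.448  -0.3851  0.09  ]
t 34.9 at [ 0.4481 -0.382   0.196 ] [-180.    -0.    58.4] F [-0.2  0.4 -0.7] w 0.0638
([-0.008, 0.011, 0.72, -0.0, -0.001, 0.004], 1.7)
```

View pics/s16.png

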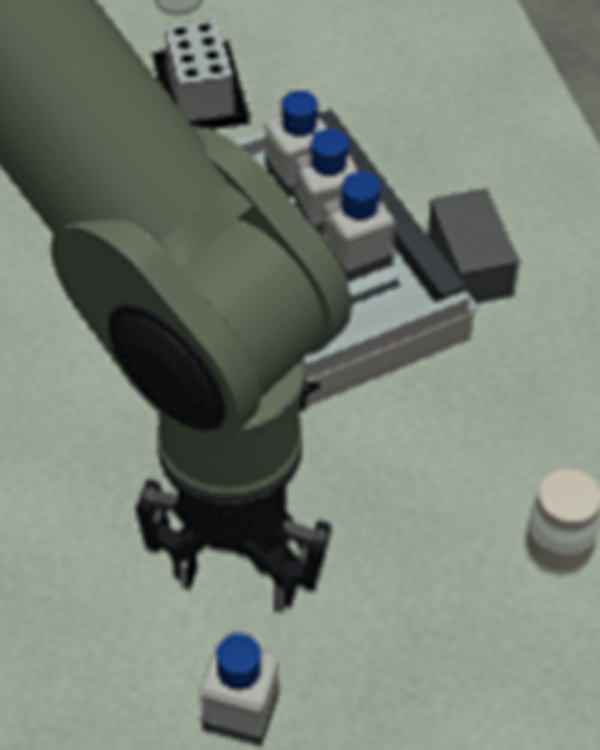

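>>> arm_command(
  deltas=[
    [0.5,0,0.005,0.35,0,0,0],
    [0.5,0,0.005,0.71,0,0,0],
    [0.5,0,0.005,0.71,0,0,0],
    [0.5,0,0.005,0.71,0,0,0],
    [-1,0,0.005,0.71,0,0,0],
    [-1,0,0.005,0.71,0,0,0],
    [-1,0,0.005,0.71,0,0,0],
  ],
)

```text
clock: 35.78
position: [0.4484, -0.3844, 0.0915]
tool_rot: [3.139, -0.0, 1.016]
force: [1.0, 2.2, 13.1]
grip_width: 0.0348
```

>>> arm_command(
  deltas=[
    [-1,0,0,-0.1,0,0,0],
    [-1,0,0,-0.4,0,0,0],
    [-1,0,0,-0.8,0,0,0],
    [-1,0,0,-1,0,0,0],
    [-1,0,0,-1,0,0,0],
  ],
)

```text
clock: 36.4
position: [0.4479, -0.3845, 0.2427]
tool_rot: [3.137, -0.0, 1.016]
force: [0.4, 0.2, -3.1]
grip_width: 0.0348
```

```bash
python3 - <<'E'
from h import *
P=onz('top',[[327.9,209.3],[303.8,214],[280.8,218.9]],.155)[:,:2]
a=np.radians(SY);print(((P-SC)@np.array([[np.cos(a),-np.sin(a)],[np.sin(a),np.cos(a)]])).round(4))
g=sh(.082,-.090)
plan((*g,.26,101.2),(*g,.146,101.2))
E
```

```text
[[ 0.0802 -0.034 ]
 [ 0.0806  0.0279]
 [ 0.0799  0.0869]]
t 36.4 at [ 0.4479 -0.3845  0.2427] [179.8  -0.   58.2] F [ 0.4  0.2 -3.1] w 0.0348
([0.924, 0.039, -0.038, 0.002, 0.001, -0.318], 2.2)
([0.886, 0.267, -0.038, 0.002, 0.001, -0.318], 2.2)
([0.792, 0.478, -0.038, 0.002, 0.001, -0.318], 2.2)
([0.0, -0.0, 0.76, 0.0, 0.0, 0.0], 1.8)
```

>>> arm_command(
  deltas=[
    [-1,0.45,0.02,-0.038,0,0,-0.15],
    [-1,0.85,0.035,-0.038,0,0,-0.318],
    [-1,0.924,0.039,-0.038,0,0,-0.318],
    [-1,0.924,0.039,-0.038,0,0,-0.318],
  ],
)

```text
clock: 36.9
position: [0.5253, -0.2684, 0.2447]
tool_rot: [-3.14, 0.0, 1.267]
force: [-1.1, -1.4, -2.1]
grip_width: 0.0343
```

>>> arm_command(
  deltas=[
    [-1,0.43,0.13,-0.038,0,0,-0.15],
    [-1,0.82,0.25,-0.038,0,0,-0.318],
    [-1,0.886,0.267,-0.038,0,0,-0.318],
    [-1,0.886,0.267,-0.038,0,0,-0.318],
  ],
)

```text
clock: 37.4
position: [0.6029, -0.1554, 0.2506]
tool_rot: [-3.141, 0.001, 1.514]
force: [-0.4, -0.5, -2.3]
grip_width: 0.0346
```

>>> arm_command(
  deltas=[
    [-1,0.39,0.23,-0.038,0,0,-0.15],
    [-1,0.74,0.45,-0.038,0,0,-0.318],
    [-1,0.792,0.478,-0.038,0,0,-0.318],
    [-1,0.792,0.478,-0.038,0,0,-0.318],
    [-1,0.792,0.478,-0.038,0,0,-0.318],
    [-1,0.792,0.478,-0.038,0,0,-0.318],
  ],
)

```text
clock: 38.15
position: [0.681, -0.0418, 0.257]
tool_rot: [-3.142, 0.001, 1.763]
force: [-0.1, 0.0, -1.9]
grip_width: 0.0347
```

```bash
python3 - <<'E'
from h import *
g=sh(.082,-.092)
plan((*g,.26,101.2),(*g,.146,101.2))
t,s=look('17');crop(s,230,130,420,310,4,'pics/s17.png')
E
```

```text
t 38.15 at [ 0.681  -0.0418  0.257 ] [-180.    0.  101.] F [-0.1  0.  -1.9] w 0.0347
([-0.005, 0.008, -0.02, -0.0, 0.001, -0.005], 0.1)
([0.0, -0.0, 0.76, 0.0, 0.0, 0.0], 1.8)
top [327.2 209.3] 128 [0.6795 0.0135 0.1   ]
top [303.9 214.1] 145 [0.6671 0.0752 0.1   ]
top [280.9 219. ] 146 [0.6545 0.1357 0.1   ]
side [329.6 195.1] 89 [0.6637 0.192  0.09  ]
side [339.9 207.8] 105 [0.678  0.1321 0.09  ]
side [363.6 207.5] 116 [0.7458 0.1146 0.09  ]
```

View pics/s17.png

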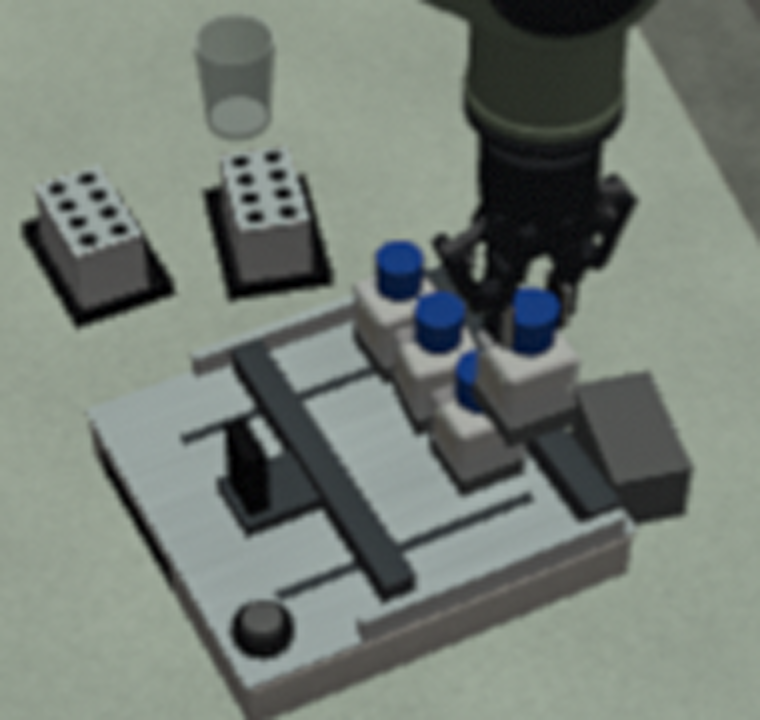

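>>> arm_command(
  deltas=[
    [-1,-0.015,0,0.1,0,0,0],
    [-1,-0.015,0,0.35,0,0,0],
    [-1,-0.015,0,0.55,0,0,0],
    [-1,-0.015,0,0.68,0,0,0],
    [-1,-0.015,0,0.73,0,0,0],
    [-1,-0.015,0,0.74,0,0,0],
    [-1,-0.015,0,0.74,0,0,0],
  ],
)

```text
clock: 39.12
position: [0.6825, -0.0423, 0.1466]
tool_rot: [3.14, 0.001, 1.765]
force: [-1.3, -1.4, 1.6]
grip_width: 0.0348
```

```bash
python3 - <<'E'
from h import *
g=sh(.082,-.092)
plan((*g,.146,101.2))
t,s=look('18');crop(s,230,130,420,310,4,'pics/s18.png')
E
```

```text
t 39.12 at [ 0.6825 -0.0423  0.1466] [179.9   0.  101.1] F [-1.3 -1.4  1.6] w 0.0348
([0.0, -0.001, 0.004, 0.002, 0.001, -0.001], 0.0)
top [325.6 208.9] 84 [0.6805 0.0177 0.1   ]
top [303.8 214. ] 143 [0.6672 0.0753 0.1   ]
top [280.9 218.9] 148 [0.6545 0.1357 0.1   ]
side [329.9 195.7] 99 [0.6636 0.1895 0.09  ]
side [340.  208.5] 116 [0.6773 0.1296 0.09  ]
side [362.1 236.8] 121 [0.7052 0.0052 0.09  ]
```

View pics/s18.png

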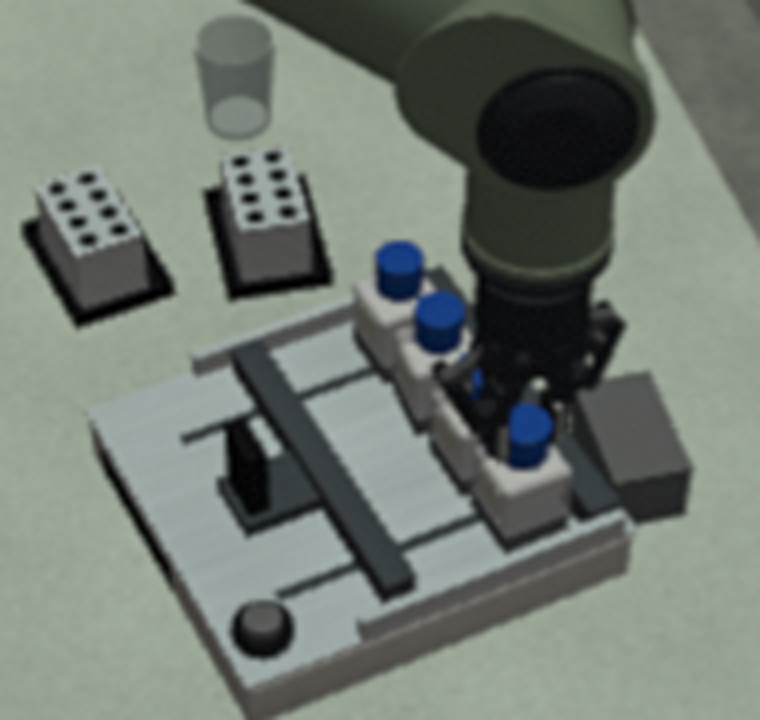

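>>> arm_command(
  deltas=[
    [0.5,0,0,0.005,0,0,0],
    [0.5,0,0,0.005,0,0,0],
    [0.5,0,0,0,0,0,0],
    [0.5,0,0,-0.4,0,0,0],
    [0.5,0,0,-0.8,0,0,0],
    [0.5,0,0,-0.8,0,0,0],
  ],
)

```text
clock: 39.98
position: [0.6838, -0.0425, 0.2707]
tool_rot: [3.134, 0.001, 1.765]
force: [0.5, 0.1, -1.2]
grip_width: 0.064
```

```bash
python3 - <<'E'
from h import *
h=[.5029,.0171]
plan((*h,.2,101.2),(*h,.111,101.2))
E
```

```text
t 39.98 at [ 0.6838 -0.0425  0.2707] [1.796e+02 1.000e-01 1.011e+02] F [ 0.5  0.1 -1.2] w 0.064
([0.312, -0.555, 0.231, 0.005, 0.001, -0.001], 1.6)
([0.312, -0.554, 0.234, 0.005, 0.001, -0.001], 1.6)
([0.0, -0.0, 0.593, 0.0, 0.0, 0.0], 1.4)
```

>>> arm_command(
  deltas=[
    [0.3,0.312,-0.555,0,0,0,0],
    [0,0.312,-0.555,0,0,0,0],
    [0,0.624,-1,0,0,0,0],
    [0,0.624,-1,0.1,0,0,0],
    [0,0.624,-1,0.3,0,0,0],
    [0,0.624,-1,0.3,0,0,0],
  ],
)

```text
clock: 40.72
position: [0.5157, 0.0209, 0.2194]
tool_rot: [-3.138, 0.0, 1.766]
force: [1.2, -0.3, 0.6]
grip_width: 0.0427
```

```bash
python3 - <<'E'
from h import *
h=[.5029,.0171]
plan((*h,.2,101.2),(*h,.111,101.2))
t,s=look('19')
crop(s,230,130,420,310,4,'pics/s19.png')
P=onz('top',[[0,0]],.155)
E
```

```text
t 40.73 at [0.5157 0.0209 0.2194] [-179.8    0.   101.2] F [ 1.2 -0.3  0.6] w 0.0427
([-0.008, -0.089, 0.13, -0.004, 0.0, -0.001], 0.4)
([0.0, -0.0, 0.593, 0.0, 0.0, 0.0], 1.4)
top [351.8 202.8] 143 [ 0.6965 -0.052   0.1   ]
top [330.6 205.1] 143 [0.6908 0.0043 0.1   ]
top [303.9 214. ] 145 [0.6674 0.0752 0.1   ]
top [280.9 218.9] 146 [0.6545 0.1356 0.1   ]
side [329.4 194.8] 83 [0.6634 0.1935 0.09  ]
side [339.7 207.6] 98 [0.6778 0.1334 0.09  ]
side [354.3 223.1] 101 [0.7    0.0618 0.09  ]
side [362.3 236.7] 114 [0.7058 0.0054 0.09  ]
```

View pics/s19.png

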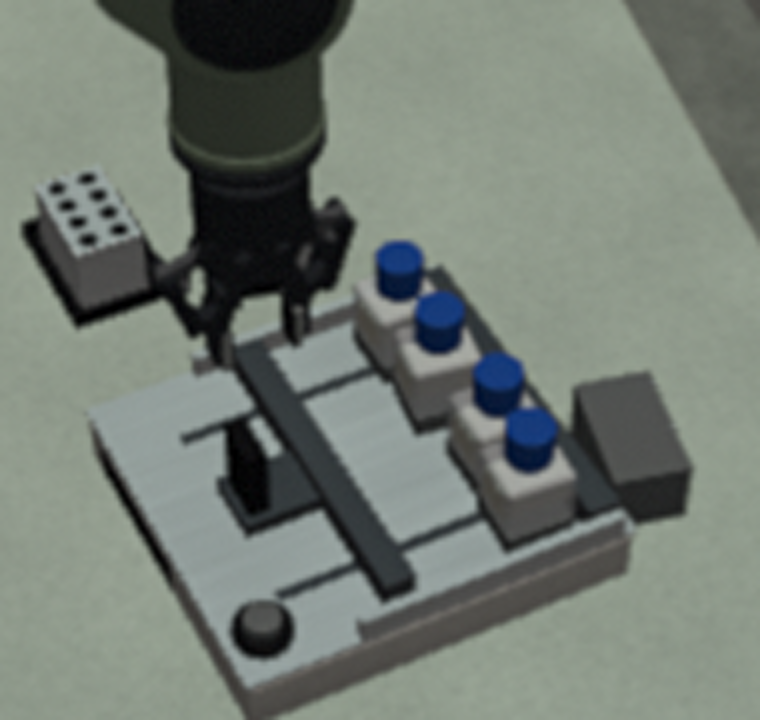

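```bash
python3 - <<'E'
from h import *
P=onz('top',[[351.8,202.8],[330.6,205.1],[303.9,214],[280.9,218.9]],.155)[:,:2]
a=np.radians(SY);print(((P-SC)@np.array([[np.cos(a),-np.sin(a)],[np.sin(a),np.cos(a)]])).round(4))
t=cv2.imread('pics/top19.png');crop(t,255,180,390,260,5.5,'pics/t19.png')
s=cv2.imread('pics/side19.png');crop(s,310,180,400,270,6,'pics/s19b.png')
E
```

```text
[[ 0.0844 -0.0967]
 [ 0.0894 -0.0429]
 [ 0.0805  0.0276]
 [ 0.0799  0.0866]]
```

View pics/t19.png

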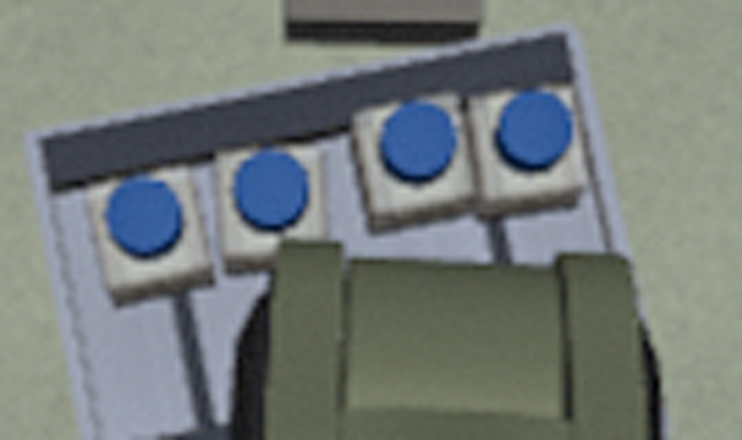

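View pics/s19b.png

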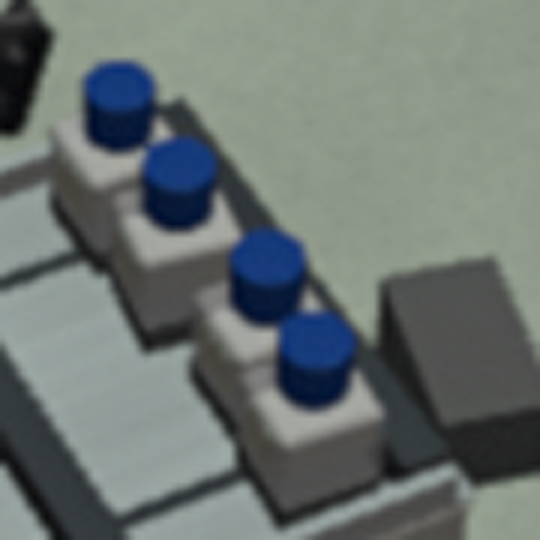

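>>> arm_command(
  deltas=[
    [0,-0.008,-0.085,0.1,0,0,0],
    [0,-0.008,-0.085,0.1,0,0,0],
    [0,-0.008,-0.085,0.1,0,0,0],
    [0,-0.008,-0.085,0.25,0,0,0],
    [0,-0.008,-0.085,0.25,0,0,0],
  ],
)

```text
clock: 41.45
position: [0.5045, 0.0172, 0.1829]
tool_rot: [-3.14, 0.0, 1.765]
force: [0.9, -0.7, 0.3]
grip_width: 0.0428
```

```bash
python3 - <<'E'
from h import *
plan((.5029,.0171,.111,101.2))
E
```

```text
t 41.45 at [0.5045 0.0172 0.1829] [-179.9    0.   101.1] F [ 0.9 -0.7  0.3] w 0.0428
([0.001, -0.01, 0.48, -0.002, 0.0, -0.001], 1.2)
```

>>> arm_command(
  deltas=[
    [0,0,-0.01,0.2,0,0,0],
    [0,0,-0.01,0.47,0,0,0],
    [0,0,-0.01,0.47,0,0,0],
    [0,0,-0.01,0.47,0,0,0],
    [-1,0,-0.01,0.47,0,0,0],
    [-1,0,-0.01,0.47,0,0,0],
    [-1,0,-0.01,0.47,0,0,0],
    [-1,0,-0.01,0.47,0,0,0],
  ],
  newtons=60,
)

```text
clock: 42.45
position: [0.5037, 0.017, 0.1141]
tool_rot: [3.14, -0.0, 1.765]
force: [-2.9, 0.9, 15.0]
grip_width: 0.0175
```

>>> arm_command(
  deltas=[
    [-1,0,0.06,0,0,0,0],
    [-1,0,0.12,0,0,0,0],
    [-1,0,0.18,0,0,0,0],
    [-1,0,0.24,0,0,0,0],
    [-1,0,0.3,0,0,0,0],
    [-1,0,0.3,0,0,0,0],
  ],
)

```text
clock: 43.2
position: [0.5487, 0.026, 0.1142]
tool_rot: [3.139, 0.0, 1.766]
force: [3.6, 2.0, 6.6]
grip_width: 0.0171
```

```bash
python3 - <<'E'
from h import *
t,s=look('20')
h=sh(.115-.052-.068,0);plan((*h,.11,101.2))
crop(s,230,130,420,310,4,'pics/s20.png')
E
```

```text
top [351.8 202.9] 144 [ 0.6964 -0.052   0.1   ]
top [330.6 205.1] 144 [0.6907 0.0043 0.1   ]
top [302.7 213. ] 103 [0.6699 0.0781 0.1   ]
top [280.8 218.9] 144 [0.6545 0.1357 0.1   ]
side [329.3 194.7] 83 [0.6631 0.1941 0.09  ]
side [339.8 207.8] 102 [0.6778 0.1325 0.09  ]
side [354.3 223.1] 101 [0.7    0.0617 0.09  ]
side [362.3 236.7] 119 [0.7056 0.0052 0.09  ]
t 43.3 at [0.5487 0.026  0.1142] [179.8   0.  101.2] F [4.2 1.8 4.4] w 0.017
([-0.006, 0.205, 0.028, 0.004, 0.0, -0.001], 0.5)
```

View pics/s20.png

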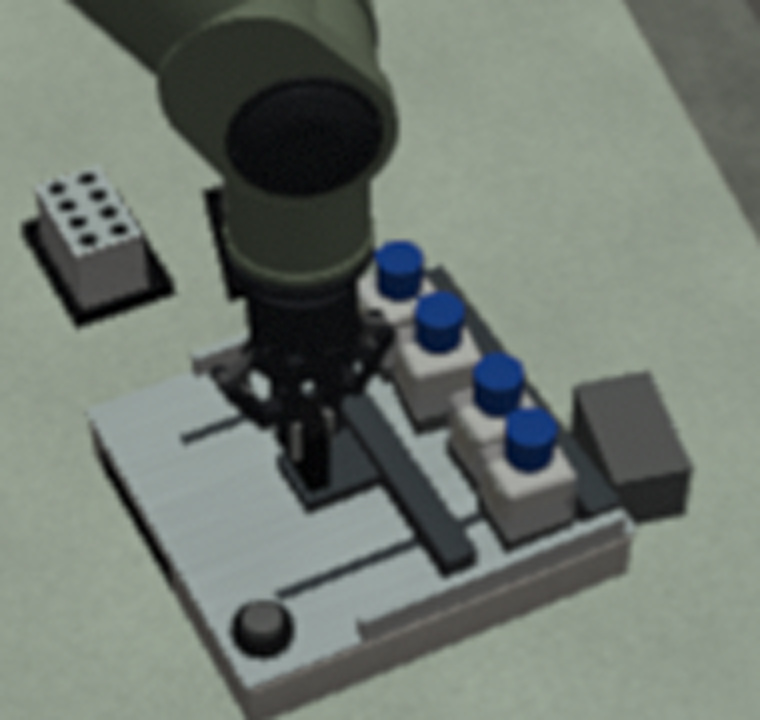

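>>> arm_command(
  deltas=[
    [-1,0,0.03,0,0,0,0],
    [-1,0,0.06,0,0,0,0],
    [-1,0,0.09,0,0,0,0],
    [-1,0,0.12,0,0,0,0],
    [-1,0,0.15,0,0,0,0],
    [-1,0,0.175,0,0,0,0],
    [-1,0,0.185,0,0,0,0],
    [-1,0,0.185,0,0,0,0],
  ],
)

```text
clock: 44.3
position: [0.5745, 0.0312, 0.1141]
tool_rot: [3.141, -0.0, 1.766]
force: [-5.6, 0.9, 14.3]
grip_width: 0.0171
```

>>> arm_command(
  deltas=[
    [-1,0,0.015,0,0,0,0],
    [-1,0,0.015,0,0,0,0],
    [-1,0,0.015,0,0,0,0],
  ],
)

```text
clock: 44.68
position: [0.5767, 0.0316, 0.1142]
tool_rot: [3.141, -0.0, 1.766]
force: [-5.1, -0.2, 13.1]
grip_width: 0.0175
```

>>> arm_command(
  deltas=[
    [-1,0,0.01,0,0,0,0],
    [-1,0,0.01,0,0,0,0],
    [-1,0,0.01,0,0,0,0],
  ],
)

```text
clock: 45.05
position: [0.578, 0.0319, 0.1142]
tool_rot: [3.141, -0.0, 1.766]
force: [-6.9, 0.5, 13.7]
grip_width: 0.0171
```

>>> arm_command(
  deltas=[
    [-1,0,0.01,0,0,0,0],
    [-1,0,0.01,0,0,0,0],
    [-1,0,0.01,0,0,0,0],
  ],
)

```text
clock: 45.42
position: [0.5794, 0.0321, 0.1142]
tool_rot: [3.141, -0.001, 1.765]
force: [-8.1, 0.4, 15.1]
grip_width: 0.0171
```

>>> arm_command(
  deltas=[
    [-1,0,0.01,0,0,0,0],
    [-1,0,0.01,0,0,0,0],
    [-1,0,0.01,0,0,0,0],
  ],
)

```text
clock: 45.8
position: [0.5796, 0.0322, 0.1142]
tool_rot: [-3.139, -0.001, 1.765]
force: [-18.6, -0.7, 24.4]
grip_width: 0.0173
```

```bash
python3 - <<'E'
from h import *
t,s=look('21')
crop(s,310,180,400,270,6,'pics/s21.png');crop(t,255,180,390,260,5.5,'pics/t21.png')
E
```

```text
top [350.9 198.8] 90 [ 0.7074 -0.0499  0.1   ]
top [280.3 215.4] 146 [0.664  0.1372 0.1   ]
side [334.3 194.6] 46 [0.6778 0.1906 0.09  ]
side [341.6 205.5] 94 [0.6856 0.14   0.09  ]
side [359.  229.7] 221 [0.7053 0.0335 0.09  ]
```

View pics/s21.png

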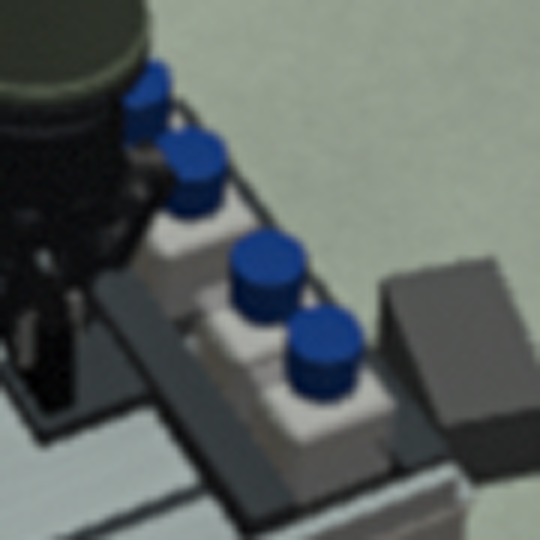

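View pics/t21.png

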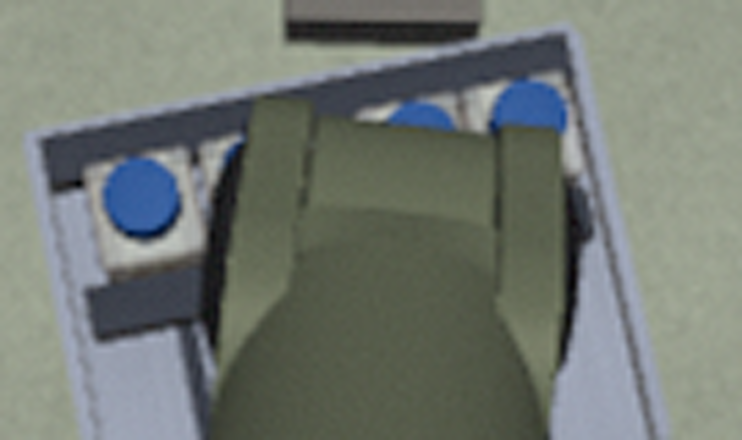

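>>> arm_command(
  deltas=[
    [0,0,0,0,0,0,0],
    [0,0,0,0,0,0,0],
    [0,0,0,0,0,0,0],
    [0,0,0,-0.3,0,0,0],
    [0,0,0,-0.6,0,0,0],
    [0,0,0,-0.6,0,0,0],
  ],
)

```text
clock: 46.65
position: [0.5825, 0.0323, 0.2058]
tool_rot: [3.137, 0.0, 1.765]
force: [0.5, -0.0, -0.6]
grip_width: 0.0427
```

```bash
python3 - <<'E'
from h import *
t,s=look('22')
tt=f([(440,455)],(250,160),3.7)[0];ss=f([(264,476)],(230,165),4)[0]
print(tri(tt,ss))
crop(s,230,130,420,310,4,'pics/s22.png')
plan((.487,-.0925,.16,101.2),(.487,-.0925,.11,101.2))
E
```

```text
top [280.3 215.4] 146 [0.664  0.1372 0.1   ]
side [340.9 205.4] 104 [0.6835 0.141  0.09  ]
side [354.3 223.1] 103 [0.7001 0.0615 0.09  ]
side [363.3 235.6] 116 [0.7099 0.0087 0.09  ]
(array([ 0.48669713, -0.09447357,  0.07555159]), np.float64(0.0003829483573595924))
t 46.75 at [0.581  0.0325 0.2028] [180.   -0.  101.2] F [ 0.6 -0.1  0.1] w 0.0423
([-0.696, -0.776, 0.285, 0.001, -0.0, -0.001], 2.6)
([0.0, -0.0, 0.333, 0.0, 0.0, 0.0], 0.8)
```

View pics/s22.png

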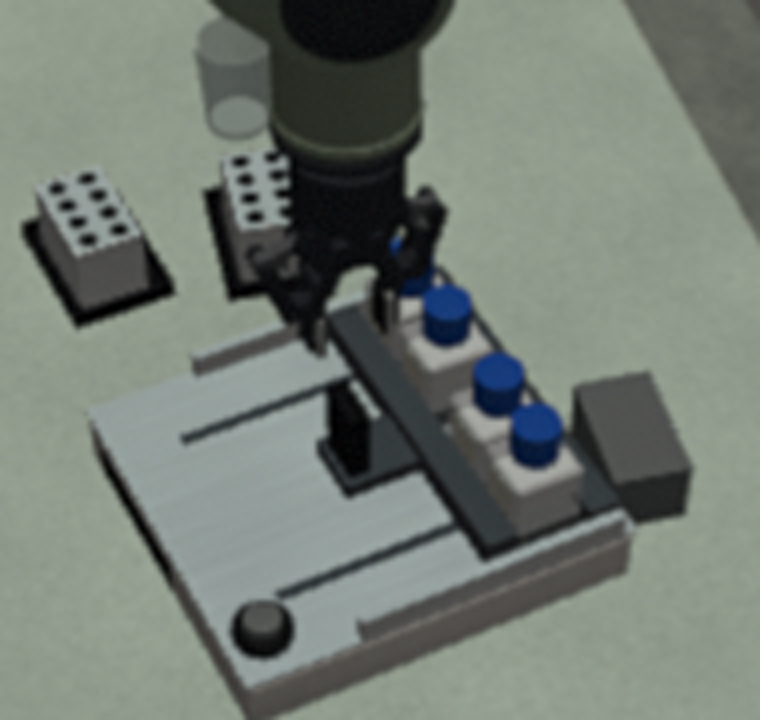

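>>> arm_command(
  deltas=[
    [-1,-0.7,-0.776,0,0,0,0],
    [-1,-0.7,-0.776,0,0,0,0],
    [-1,-0.7,-0.776,0.2,0,0,0],
    [-1,-0.7,-0.776,0.285,0,0,0],
    [-1,-0.7,-0.776,0.285,0,0,0],
  ],
)

```text
clock: 47.38
position: [0.4869, -0.0927, 0.1588]
tool_rot: [-3.139, -0.001, 1.766]
force: [-0.2, 0.3, -0.3]
grip_width: -0.0001
```

```bash
python3 - <<'E'
from h import *
t,s=look('23')
P=onz('top',[[280.3,215.4]],.155);print(P)
crop(t,255,180,390,320,4,'pics/t23.png');crop(s,230,130,420,310,4,'pics/s23.png')
plan((.487,-.0935,.105,101.2))
E
```

```text
top [350.7 200.9] 141 [ 0.7017 -0.0491  0.1   ]
top [330.7 205.1] 144 [0.6908 0.004  0.1   ]
top [301.8 211. ] 145 [0.6754 0.0805 0.1   ]
top [280.3 215.3] 147 [0.6642 0.1372 0.1   ]
side [332.1 193.8] 84 [0.6725 0.1956 0.09  ]
side [341.2 205.8] 107 [0.684  0.1392 0.09  ]
side [359.  229.6] 220 [0.7053 0.0337 0.09  ]
[[0.65445113 0.13399622 0.155     ]]
t 47.48 at [ 0.4877 -0.0924  0.1599] [-180.    -0.   101.2] F [-0.   0.  -0.6] w -0.0001
([-0.006, -0.006, 0.366, -0.0, -0.0, 0.0], 0.9)
```

View pics/t23.png

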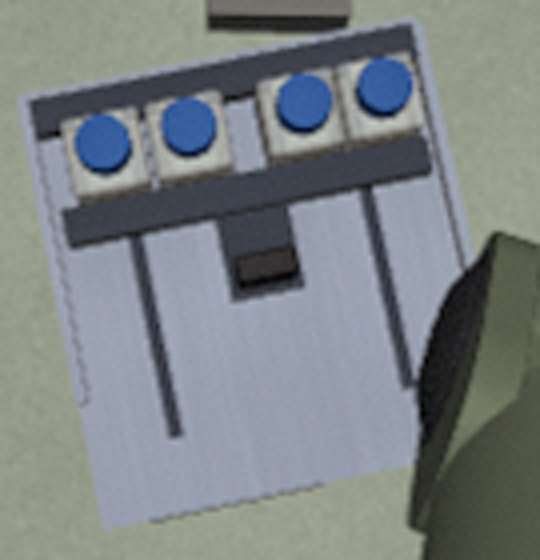

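View pics/s23.png

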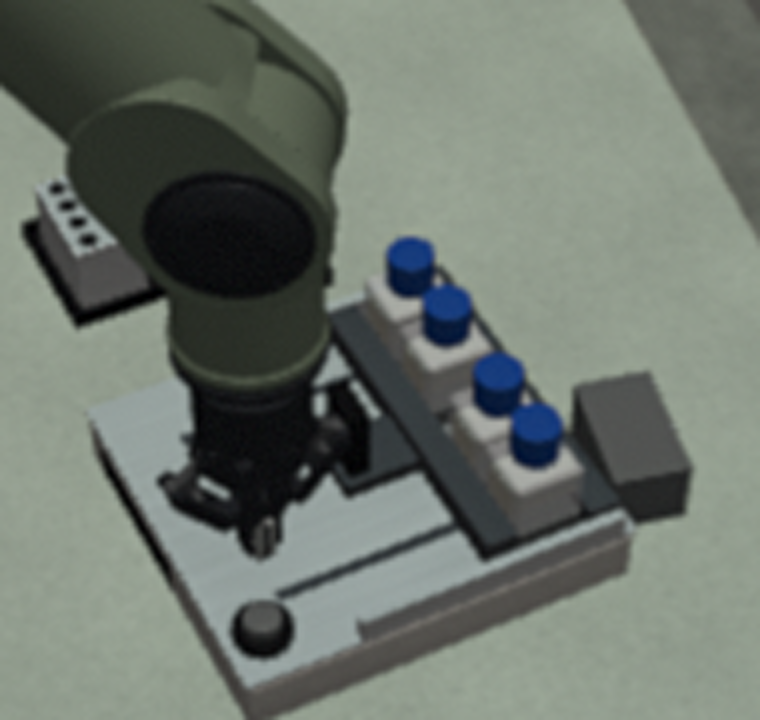

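>>> arm_command(
  deltas=[
    [-1,-0.006,-0.006,0.2,0,0,0],
    [-1,-0.006,-0.006,0.36,0,0,0],
    [-1,-0.006,-0.006,0.42,0,0,0],
    [-1,-0.006,-0.006,0.42,0,0,0],
  ],
)

```text
clock: 47.98
position: [0.4867, -0.094, 0.0971]
tool_rot: [-3.141, -0.0, 1.766]
force: [1.2, -0.3, 0.8]
grip_width: -0.0001
```

>>> arm_command(
  deltas=[
    [-1,0,0,0.01,0,0,0],
    [-1,0,0,0.02,0,0,0],
    [-1,0,0,0.02,0,0,0],
  ],
)

```text
clock: 48.35
position: [0.4866, -0.0943, 0.0942]
tool_rot: [3.141, 0.0, 1.765]
force: [-0.7, 0.0, 0.6]
grip_width: -0.0001
```

>>> arm_command(
  deltas=[
    [-1,0,0,0.01,0,0,0],
    [-1,0,0,0.02,0,0,0],
    [-1,0,0,0.02,0,0,0],
  ],
)

```text
clock: 48.72
position: [0.4865, -0.0943, 0.0909]
tool_rot: [3.141, 0.0, 1.765]
force: [0.8, 0.9, 3.6]
grip_width: -0.0001
```

>>> arm_command(
  deltas=[
    [-1,0,0,0.01,0,0,0],
    [-1,0,0,0.02,0,0,0],
    [-1,0,0,0.02,0,0,0],
  ],
)

```text
clock: 49.1
position: [0.4866, -0.0943, 0.088]
tool_rot: [3.141, -0.0, 1.765]
force: [1.0, 1.1, 6.8]
grip_width: -0.0001
```

>>> arm_command(
  deltas=[
    [-1,0,0,0.01,0,0,0],
    [-1,0,0,0.015,0,0,0],
    [-1,0,0,0.015,0,0,0],
  ],
)

```text
clock: 49.48
position: [0.4868, -0.0943, 0.0873]
tool_rot: [3.14, -0.001, 1.765]
force: [-10.8, 4.2, 49.9]
grip_width: 0.0
```

Bottomed out (force jumped at z = 87.3 mm). Retreat.

>>> arm_command(
  deltas=[
    [-1,0,0,-0.1,0,0,0],
    [-1,0,0,-0.5,0,0,0],
    [-1,-0.2,-0.1,-0.9,0,0,0],
    [-1,-0.5,-0.1,-1,0,0,0],
    [-1,-0.8,-0.1,-1,0,0,0],
    [-1,-0.8,-0.1,-1,0,0,0],
    [-1,-0.8,-0.1,-1,0,0,0],
  ],
)

```text
clock: 50.35
position: [0.4945, -0.2145, 0.2353]
tool_rot: [-3.141, -0.001, 1.765]
force: [-0.4, 0.6, -0.0]
grip_width: 0.0001
```

```bash
python3 - <<'E'
from h import *
t,s=look('24')
print(telemetry.observe()['force'],telemetry.observe()['position'])
E
```

```text
top [350.7 200.9] 142 [ 0.7017 -0.0492  0.1   ]
top [330.7 205. ] 145 [0.6909 0.004  0.1   ]
top [301.8 211. ] 144 [0.6753 0.0805 0.1   ]
top [280.3 215.3] 147 [0.6642 0.1372 0.1   ]
side [338.2 201.2] 171 [0.681  0.1601 0.09  ]
side [359.  229.6] 224 [0.7052 0.0336 0.09  ]
[ 0.1201073  -0.18000698  0.35578869] [ 0.49476402 -0.21395652  0.23543333]
```

View pics/top24.png

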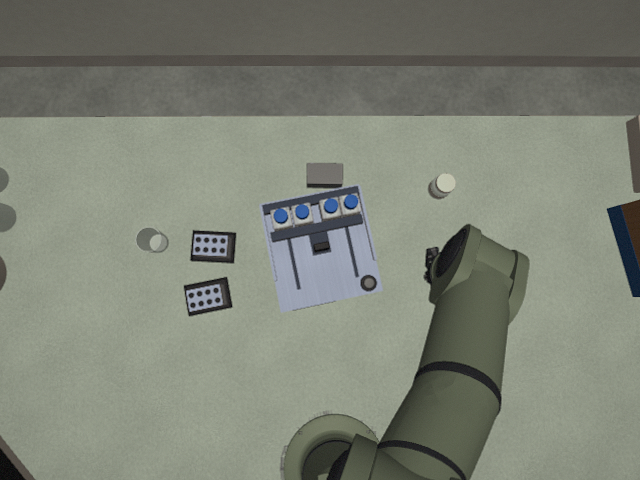

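View pics/side24.png

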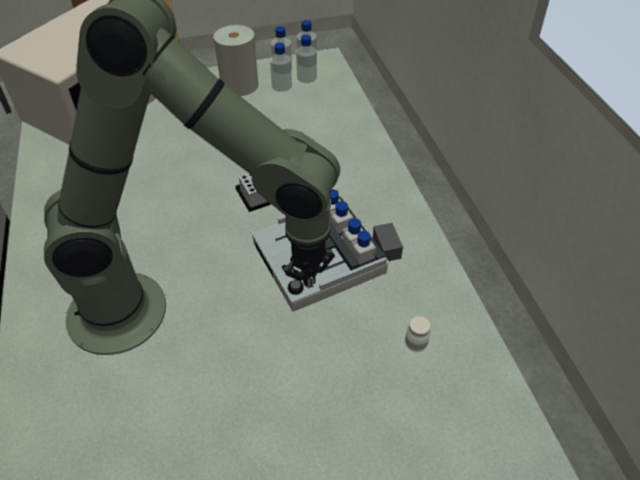

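```bash
python3 - <<'E'
from workcell import job
print(job.job_done())
E
```

```text
the job is handed in; nothing more can be done
None
```

The job is done and handed in, at about 50 s on the robot's clock.

- **Block:** I slid the jaw back to its stop. The finished tube block now lies flat and the right way up in the empty tray, the farther of the two from the robot.
- **Bottles:** All four stand upright between the jaws.
- **Jaw:** I closed it until the force jumped to about 19 N. The handle's travel of about 78 mm puts the gap at about 51.8 mm, against an expected 52 mm.
- **Start button:** I pressed it down to its stop after the jaw was closed, about 6 mm of travel. The reading at the fingertips jumped to about 50 N when it bottomed. I read the 40 N limit as covering the arm and gripper body, not the fingers, so it should not count, but it was harder than needed.

The third bottle moved about 1 cm on the plate around the time the fourth was set down, ending up against the fourth. It could have been the expected knock or my fingers brushing it; I did not find out which. It stayed upright inside the clamp area, and closing the jaw squared it up with the others.

In the last pictures the four caps line up between the jaws. The other tube block, the jar, the beaker and the tip box look unmoved; I judged those by eye and did not re-measure them. The arm was clear and touching nothing when I handed in.

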